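# Set out one stainless rail post for the welder

### The job

Set out the five loose stainless parts of one rail post for the welder: lay the tube across both V-blocks of the jig, centred between its two end rests, stand the base flange socket-up in the middle of the large round rest with the cover ring dropped over its socket so that it lies flat on the flange, and stand the domed cap, dome up, in the middle of the small round rest. The threaded hex sleeve must be kept clear of grinding grit: slide back the cover of the fixings case, put the sleeve inside and slide the cover fully shut again.

Things in the scene. Friction and masses are not known exactly. Their poses are not given: they have to be found in the camera images.
- tube: Bright stainless tube, 25 mm in diameter, 150 mm long, about 130 g, dark at its open ends; at the start it lies on the bench roughly crosswise (along world y). Origin at its middle, on its axis (12.5 mm above what it lies on); its x axis runs along the tube (either way round is the same).
- flange: Bright stainless base flange, about 240 g: a disc 70 mm in diameter and 6 mm thick with three small dark screw holes, and a round upright socket 28 mm in diameter on its middle that rises to 30 mm above the underside (top 2 mm chamfered). Stands socket-up at the start. Origin at the centre of its underside, z up the socket. Best gripped by the socket.
- ring: Bright stainless cover ring, flat on the bench, about 150 g: outside diameter 62 mm, bore 35 mm, 10 mm high, so it drops over the flange's 28 mm socket and lies on the disc. Origin at the centre of its underside, z up.
- cap: Bright stainless domed end cap, about 60 g: 30 mm in diameter, straight sides up to 14 mm, then a dome to 24 mm. Stands dome-up at the start. Origin at the centre of its underside, z up.
- sleeve: Threaded hex sleeve (long coupling nut) in bright stainless, about 80 g, lying on one of its flats: 19 mm across flats, 22 mm across corners, 45 mm long, with dark bores in its ends. Origin at its centre (9.5 mm above what it lies on); its x axis runs along its length.
- jig: Fixed jig: dark steel bar, 80 mm wide (x), 330 long (y), 6 thick, roughly crosswise (along world y), with a round rest on each end and two grey V-blocks centred at y = +45 and -45 mm, each 20 mm long (y), 52 wide (x), tops 35 mm above the bench, bare bar between them. Their grooves run along y over x = 0; a tube in them has its axis 35 mm above the bench. Origin on the bench under the middle.
- rest_large: Fixed large round aluminium rest (plain disc) on one end of the jig's bar, 76 mm in diameter, 6 mm thick, its top 12 mm above the bench; its centre is 125 mm from the jig's middle along the jig's y, at either end. Origin at the centre of its underside (6 mm above the bench).
- rest_small: Fixed small round aluminium rest (plain disc) on the other end of the jig's bar, 44 mm in diameter, 6 mm thick, its top 12 mm above the bench, 125 mm from the jig's middle. Origin at the centre of its underside (6 mm above the bench).
- case: Fixed grey plastic fixings case with an off-white sliding cover: 150 mm (x) by 100 mm (y), 39 mm high, walls 5 mm, floor 4 mm thick, 28 mm deep inside under the cover. Origin at the centre of its underside, z up. Its +x points roughly away from the robot; the cover slides out that way over the low far wall. Fully back, it leaves the inside open from x = -70 to +31 mm.
- cover (a joint): How far the case's cover is slid back (case +x), in m: 0 shut, 0.10 fully back, an end stop at both. Takes about 2 N and stays where left. Its top face is 36 mm above the bench; on it stands a black upright grip bar, 10 mm thick (x), 50 long (y), 36 to 54 mm above the bench, its middle at case x = -50 mm plus this value, y = 0.
Mind the look-alikes: they are no part of the job. What is shaped like the tube but purple or yellow is not meant.

How it is judged:
By the outcome, as a careful person would: the job done as asked, in the order asked, and still so for the second after the job is handed in, with the robot touching nothing.
It also fails if it takes over 147 s, if anything falls off the work surface, if the arm or the gripper's body presses on something with over 40 N, if the wrist force passes 120 N, or if a joint passes its speed limit or range.

### The arm

A 7-joint arm with a two-finger parallel gripper is mounted at the origin on the work surface. World frame = base frame: x ahead of the robot, y to its left, z up, the work surface at z = 0. Lengths are in m, angles in rad, forces in N, time in s.
With the tool pointing down it reaches from about 0.4 to 0.85 m from the base axis. Payload 4.5 kg.
Tool frame: the origin (TCP) lies on the centre line of the jaws, within the pads' length; the fingertips stand r.tcp_to_tips ahead of it and the grasp point (between the pads) lies 11 mm behind it (r.tcp_to_tips is the distance from the TCP to the fingertips, in m); y points along the fingers, x is the direction in which the jaws open and shut, and the axes are right-handed (so a half turn about y gives the same grasp; the last joint's range is limited). The gripper opens to 88 mm and grips with 3 to 60 N. Pads are 18 mm wide; open, the fingers measure 123 mm over their backs; the gripper's body (75 mm by 187 mm) begins 45 mm behind the grasp point.
Start: joints at [-1.3, 0.689, -0.195, 1.565, 0.157, 0.902, -0.215], TCP at [0.147, 0.608, 0.247] pointing down, gripper open.
Joint ranges: [-3.01, 3.01], [-0.46, 2.08], [-1.47, 1.51], [0.13, 2.56], [-1, 4.14], [0.04, 2.09], [-2.66, 2.66]. Speed limits (rad/s): [2.57, 2.57, 3.14, 3.14, 3.14, 3.14, 3.14].

### API

Orientations are given as a unit quaternion [x, y, z, w].
In Python, from plant import r gives the robot as it stands. The module is installed in compiled form; this text tells all that it offers.
- The arm moves only by the shell command python3 -m inch 'ROWS' [OPENING] [FORCE]. ROWS is text: rows parted by semicolons, each of 4 numbers parted by spaces: the shift along the tool's x, y, z in mm, then the turn about the tool's y in degrees. In form: x y z spin; .... A call has 1 to 10 rows; each row is the pose to reach, as a shift and turn from the pose commanded when the call began, along the tool's axes at that moment; what a row does not reach only later rows make up. A row lasts 1/10 s, in which the tool goes at most 50 mm and 8.59 degrees, less where a joint would pass 70% of its speed; a pose out of reach is approached as far as the arm can. A call with a gripper value outside its range is refused whole. OPENING is the gripper command: -1 is shut, 1 is fully open, values between are in proportion, set as the call begins (- or left out, the last holds). The fingers move at their own pace and stop on an object; FORCE is the grip in N (left out, the last holds). Time passes only in rows, so rows that repeat a pose let the fingers close. It gives the time, the measured TCP pose, the force and the opening at its end, in the units of the state.
- r.get_state(): the state, without advancing time (a new reading comes with each control period).
- r.snapshot(name): name is "side" or "top" or "wrist"; returns a dict with "frame" (480x640x3 uint8, red, green, blue), "intrinsics" (3x3 intrinsics, pixels), "dist_coeffs" ([k1, k2, p1, p2, k3] as OpenCV has them; the pictures are not rectified), "R" (3x3) and "t" (3): a world point X has camera coordinates R X + t. Camera axes: x right, y down, z forward; pixel columns grow to the right and rows downward; lengths in m; the calibration is good to about 2 mm. A picture is of the moment at which its call begins. There is no depth.
- r.finish_job(): hands the job in, once; it reports no verdict.
Trained networks look in the newest picture that a camera, given by its name, has taken for a name from the list of things; names that differ only in an ending like _2 or _b are one class to them, and where a whole thing is asked for, a point or a joint stands for the part that bears it (a point fixed in the world has none). Each returns a list of dicts, best first, with "p" (0 to 1); they miss things now and then, are a little off and sometimes report something else, mostly with a low value. They report only what shows in the picture. A call takes as long as a camera call. They do not tell look-alikes from the thing itself.
- r.trace(camera, name): "region" (480x640 bool, what is visible of it) and "centre" ([row, column] in pixels, amid what is visible of it).
- r.tip_of(camera, name): "centre" ([row, column] in pixels: a listed point, or the origin of a listed thing).
The state is a dict: "clock": time; "q": joint angles; "qd": joint speeds; "joint_torque": joint torques, N m; "tool_pos": TCP position; "eef_rot": TCP orientation; "contact_force": force on the tool from outside, world axes, zero at the start; "moment": the same for the moment, N m; "opening": opening from 0.0 (shut) to 1.0 (fully open).
Only numpy, scipy, OpenCV 4.12 (cv2) and the standard library are available. Lean on these libraries where they do the work, as an engineer would, in place of code of your own. Each camera call takes 0.05 s, during which the arm holds its last target.

## Working session

There is one attempt and no reset: what is moved stays moved. The work goes in short steps, Python scripts to look and compute and a shell command to move; the robot and the scene stay as the last step left them, time stands still between calls to the robot, and variables do not carry over. Pictures are saved under pics/ and viewed, and the job is handed in when it is done.

```bash
ls; mkdir -p pics; python3 - <<'E'
from plant import r
import cv2
print(r.get_state(), r.tcp_to_tips)
for n in("top","side","wrist"):
    s=r.snapshot(n); cv2.imwrite(f"pics/{n}0.png",s["frame"][:,:,::-1])
    print(n,s["intrinsics"],s["dist_coeffs"],s["R"],s["t"])
E
```

```text
pics
{'clock': 0.0, 'q': array([-1.30019679,  0.69001889, -0.19455062,  1.56632811,  0.15733027,
        0.90248811, -0.21512348]), 'qd': array([-0.00089866,  0.00047938,  0.00061455,  0.00156604, -0.00016409,
       -0.00058752,  0.00179227]), 'joint_torque': array([-8.88489212e-04, -5.27560115e+01, -1.26707319e+00, -1.53426111e+01,
       -5.25836356e-02,  6.36440222e-03,  1.65795996e-04]), 'tool_pos': array([0.14651122, 0.60695687, 0.24589341]), 'eef_rot': array([ 0.55597596,  0.43698396, -0.43795017, -0.55509945]), 'contact_force': array([ 0.67578295, -0.36978062, -0.26297523]), 'moment': array([0.05230709, 0.0046526 , 0.01122298]), 'opening': 1.0017309073212983} 0.008
top [[505.84393845   0.         321.12204453]
 [  0.         505.84393845 233.01662456]
 [  0.           0.           1.        ]] [-0.07891729  0.          0.          0.          0.        ] [[-2.58019876e-02 -9.99659677e-01 -3.84550204e-03]
 [-9.91807966e-01  2.60803614e-02 -1.25047088e-01]
 [ 1.25104824e-01  5.87536140e-04 -9.92143355e-01]] [-0.02182129  0.42531759  0.98748305]
side [[547.50779402   0.         319.60921243]
 [  0.         547.50779402 240.92077152]
 [  0.           0.           1.        ]] [-0.08784005  0.          0.          0.          0.        ] [[ 0.98220147 -0.18782086  0.00189713]
 [-0.11913917 -0.63077824 -0.76676246]
 [ 0.14521065  0.75288919 -0.64192813]] [-0.43412391  0.0710385   1.31146173]
wrist [[412.05998485   0.         322.25703014]
 [  0.         412.05998485 241.21920601]
 [  0.           0.           1.        ]] [-0.03508629  0.          0.          0.          0.        ] [[ 0.23498969  0.97199577 -0.00201496]
 [ 0.92908443 -0.22400531  0.29431913]
 [ 0.28562559 -0.07103403 -0.95570508]] [-0.6252531  -0.04011199  0.39091946]
```

View pics/top0.png

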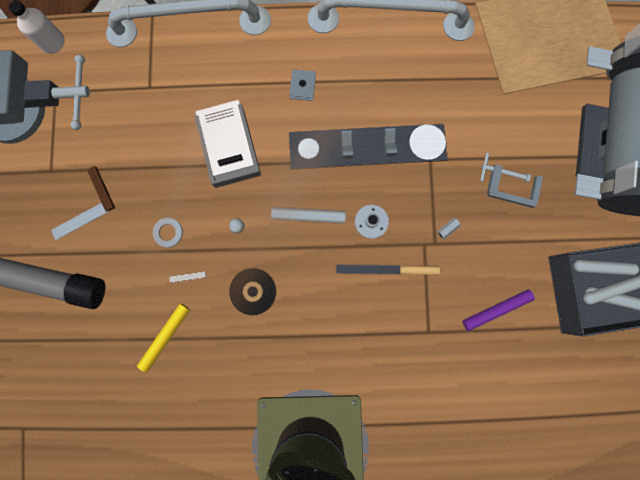

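View pics/side0.png

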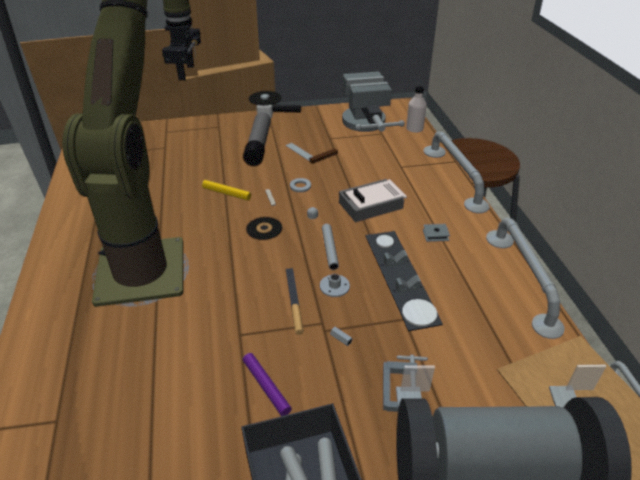

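View pics/wrist0.png

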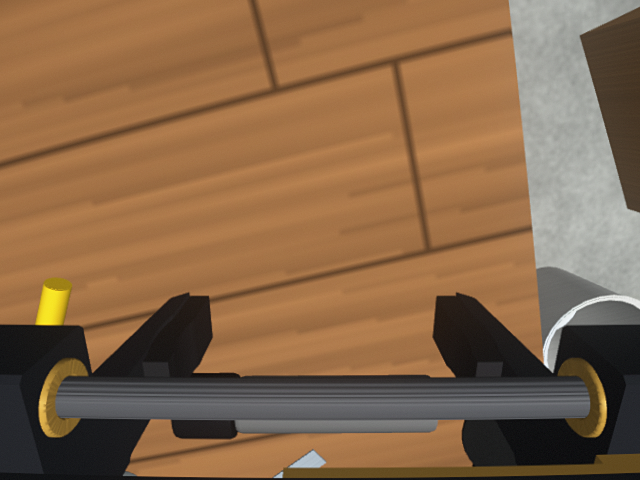

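```bash
cat > h.py <<'E'
from plant import r
import numpy as np, cv2
from scipy.spatial.transform import Rotation as Ro
def ray(s,px):  # px (row,col) -> origin, dir in world
    u=cv2.undistortPoints(np.array([[[px[1],px[0]]]],float),s["intrinsics"],np.array(s["dist_coeffs"]))[0,0]
    R=np.array(s["R"]);t=np.array(s["t"])
    return -R.T@t, R.T@np.array([u[0],u[1],1.])
def onz(s,px,z):
    o,d=ray(s,px); return (o+d*(z-o[2])/d[2])
def proj(s,X):
    p,_=cv2.projectPoints(np.atleast_2d(np.array(X,float)),cv2.Rodrigues(np.array(s["R"]))[0],np.array(s["t"]),s["intrinsics"],np.array(s["dist_coeffs"]))
    return p[:,0,::-1] #row,col
def tool():
    s=r.get_state(); return np.array(s["tool_pos"]),Ro.from_quat(s["eef_rot"]),s
def pca(s,region,z):
    rc=np.argwhere(region)
    P=np.array([onz(s,x,z)[:2] for x in rc]); 
    c=P.mean(0);w,v=np.linalg.eigh(np.cov((P-c).T)); a=v[:,1]
    pr=(P-c)@a; pq=(P-c)@v[:,0]
    return c,np.degrees(np.arctan2(a[1],a[0]))%180,(pr.min(),pr.max()),(pq.min(),pq.max())
def go(x,y,yaw,z):
    """rows needed: target TCP pos, jaw (tool x) direction yaw deg in world (mod 180), tool z... pointing dir y down"""
    p,R,s=tool()
    A=R.as_matrix(); 
    # desired: y=(0,0,-1); x=(cos,sin,0)
    best=None
    for k in(0,180):
        a=np.radians(yaw+k); X=np.array([np.cos(a),np.sin(a),0]);Y=np.array([0,0,-1.]);T=np.c_[X,Y,np.cross(X,Y)]
        rv=(R.inv()*Ro.from_matrix(T)).as_rotvec(degrees=True)
        if best is None or abs(rv[1])<abs(best[0][1]): best=(rv,T)
    d=A.T@(np.array([x,y,z])-p)*1000
    print("shift mm",d.round(1),"rotvec deg",best[0].round(1)," tool axes x",A[:,0].round(3),"y",A[:,1].round(3),"z",A[:,2].round(3),"pos",p.round(4),"t",round(s["clock"],2))
E
python3 - <<'E'
from h import *
S={n:r.snapshot(n) for n in("top","side")}
for n in "tube flange ring cap sleeve jig rest_large rest_small case cover".split():
    for c in("top","side"):
        for k,f in(("trace",r.trace),("tip",r.tip_of)):
            for d in f(c,n)[:3]:
                z={"tube":.0125,"sleeve":.0095,"rest_large":.006,"rest_small":.006}.get(n,0) if k=="tip" else {"tube":.0125,"sleeve":.0095,"ring":.005,"rest_large":.012,"rest_small":.012,"jig":.006,"case":.03,"cover":.036,"flange":.006,"cap":.012}[n]
                print(n,c,k,round(d["p"],2),np.round(d["centre"],1),onz(S[c],d["centre"],z)[:2].round(4), [np.round(x,3) for x in pca(S[c],d["region"],z)] if k=="trace" and d["p"]>.4 else "")
p,R,s=tool();print(R.as_matrix().round(3))
w=r.snapshot("wrist");Rw=np.array(w["R"]);o=-Rw.T@w["t"];A=R.as_matrix()
print("cam in tool",A.T@(o-p),"axes\n",(Rw@A).round(3))
E
```

```text
tube top trace 0.95 [213.6 306.2] [ 0.4672 -0.0034] [array([ 0.464, -0.009]), np.float64(85.147), array([-0.076,  0.078]), array([-0.015,  0.014])]
tube top trace 0.9 [310.6 497.1] [ 0.2596 -0.3833] [array([ 0.26 , -0.384]), np.float64(113.77), array([-0.08 ,  0.076]), array([-0.013,  0.013])]
tube top trace 0.74 [339.  163.6] [0.2206 0.2884] [array([0.224, 0.29 ]), np.float64(144.412), array([-0.078,  0.077]), array([-0.013,  0.014])]
tube top tip 0.92 [339.  164.2] [0.2205 0.2872] 
tube top tip 0.65 [310.6 497.3] [ 0.2595 -0.3837] 
tube top tip 0.62 [218.2 309. ] [ 0.4575 -0.0089] 
tube side trace 0.9 [386.1 266.4] [ 0.2624 -0.3944] [array([ 0.263, -0.389]), np.float64(112.953), array([-0.078,  0.086]), array([-0.013,  0.013])]
tube side trace 0.85 [191.9 226.6] [0.2267 0.2743] [array([0.224, 0.284]), np.float64(142.084), array([-0.081,  0.083]), array([-0.022,  0.022])]
tube side trace 0.77 [245.5 328.1] [ 0.462  -0.0079] [array([ 0.465, -0.01 ]), np.float64(85.026), array([-0.086,  0.089]), array([-0.015,  0.016])]
tube side tip 0.9 [245.6 333.3] [ 0.4747 -0.0107] 
tube side tip 
[... 3678 characters left out ...]
ase top trace 0.65 [145.6 308.5] [ 0.6052 -0.0117] [array([ 0.599, -0.012]), np.float64(12.869), array([-0.022,  0.022]), array([-0.021,  0.021])]
case top tip 0.84 [146.8 229.6] [0.6168 0.1559] 
case side tip 0.82 [207.3 369.4] [0.6095 0.1445] 
cover top trace 0.67 [136.2 225. ] [0.6285 0.1588] [array([0.625, 0.16 ]), np.float64(13.348), array([-0.074,  0.072]), array([-0.046,  0.045])]
cover top trace 0.53 [213.6 307.8] [ 0.4632 -0.0073] [array([ 0.46 , -0.007]), np.float64(84.901), array([-0.075,  0.074]), array([-0.014,  0.014])]Traceback (most recent call last):
  File "<stdin>", line 6, in <module>
ValueError: it knows: cap, case, flange, jig, rest_large, rest_small, ring, sleeve, tube
```

```bash
python3 - <<'E'
from h import *
p,R,s=tool();print(R.as_matrix().round(3))
w=r.snapshot("wrist");Rw=np.array(w["R"]);o=-Rw.T@w["t"];A=R.as_matrix()
print("cam in tool",A.T@(o-p),"axes\n",(Rw@A).round(3))
go(0.4645,-0.0095,-5,0.2)
E
```

```text
[[ 0.235  0.    -0.972]
 [ 0.972  0.     0.235]
 [ 0.    -1.     0.   ]]
cam in tool [ 0.00138668 -0.1381606   0.07647493] axes
 [[ 1.     0.    -0.001]
 [-0.    -0.294 -0.956]
 [-0.001  0.956 -0.294]]
shift mm [-525.3   46.7 -453.8] rotvec deg [-0.  81.4  0. ]  tool axes x [0.235 0.972 0.   ] y [-0.  0. -1.] z [-0.972  0.235  0.   ] pos [0.1466 0.6076 0.2468] t 2.15
```

```bash
python3 -m inch '-525 46 -454 81;-525 46 -454 81;-525 46 -454 81;-525 46 -454 81;-525 46 -454 81;-525 46 -454 81;-525 46 -454 81;-525 46 -454 81;-525 46 -454 81;-525 46 -454 81' 1 40; python3 - <<'E'
from h import *
go(0.4645,-0.0095,-5,0.2)
E
```

```text
clock: 3.15
tool_pos: [0.3762, 0.1628, 0.2138]
eef_rot: [-0.706, 0.029, -0.03, 0.707]
contact_force: [1.9, 1.3, 0.6]
opening: 1.002
shift mm [ 102.3   13.8 -164.3] rotvec deg [-0.   0.2  0.1]  tool axes x [ 0.997 -0.083  0.001] y [ 0.001  0.001 -1.   ] z [0.083 0.997 0.001] pos [0.3762 0.1628 0.2138] t 3.15
```

```bash
python3 -m inch '102 14 -164 0;102 14 -164 0;102 14 -164 0;102 14 -164 0;102 14 -164 0' ; cat >> h.py <<'E'
def look(name,thing=None,z=0.0125,fn=None):
    s=r.snapshot(name); 
    if fn: cv2.imwrite("pics/"+fn,s["frame"][:,:,::-1])
    if thing:
        for d in r.trace(name,thing)[:2]:
            if d["p"]>.2: print(thing,"trace",round(d["p"],2),np.round(d["centre"],1),[np.round(x,4) for x in pca(s,d["region"],z)])
        for d in r.tip_of(name,thing)[:2]: print(thing,"tip",round(d["p"],2),np.round(d["centre"],1),onz(s,d["centre"],z)[:2].round(4))
    return s
E
python3 - <<'E'
from h import *
go(0.4645,-0.0095,-5,0.0125)
s=look("wrist","tube",.0125,"w1.png")
E
```

```text
clock: 3.65
tool_pos: [0.4667, -0.0143, 0.1997]
eef_rot: [0.707, -0.031, 0.034, -0.705]
contact_force: [0.1, 0.1, -0.3]
opening: 1.002
shift mm [ -3.4 187.2   5.1] rotvec deg [ 0.2 -0.2  0.2]  tool axes x [ 0.996 -0.091  0.004] y [ 0.004 -0.003 -1.   ] z [ 0.091  0.996 -0.003] pos [ 0.4667 -0.0143  0.1997] t 3.65
tube trace 0.72 [198.2 317.4] [array([ 0.4664, -0.0035]), np.float64(85.327), array([-0.0836,  0.0726]), array([-0.0121,  0.0128])]
tube tip 0.94 [207.4 318.4] [ 0.4647 -0.0088]
```

View pics/w1.png

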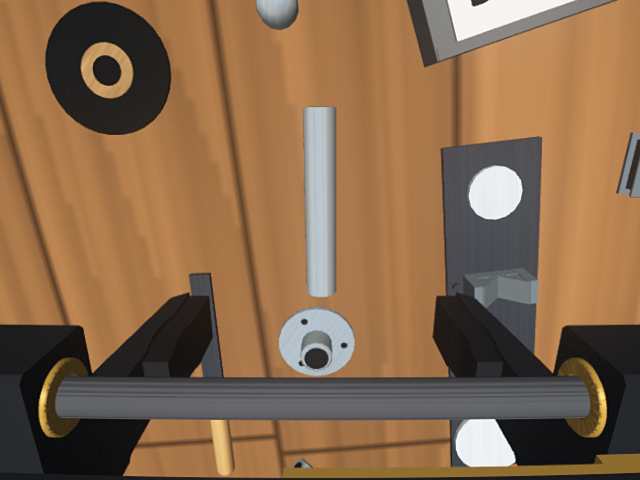

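```bash
python3 - <<'E'
from h import *
go(0.466,-0.009,-4.7,0.0105)
E
```

```text
shift mm [  2.6 189.1  -2.1] rotvec deg [-0.   0.1 -0. ]  tool axes x [ 0.997 -0.079 -0.   ] y [-0.     0.001 -1.   ] z [0.079 0.997 0.001] pos [ 0.4637 -0.0068  0.1996] t 3.8
```

```bash
python3 -m inch '2.5 50 -2 0;2.5 100 -2 0;2.5 140 -2 0;2.5 170 -2 0;2.5 185 -2 0;2.5 189 -2 0;2.5 189 -2 0;2.5 189 -2 0' 0.2; python3 - <<'E'
from h import *
go(0.466,-0.009,-4.7,0.0105)
E
python3 -m inch '0 0 0 0;0 0 0 0;0 0 0 0;0 0 0 0;0 0 0 0;0 0 0 0' -1 40
```

```text
clock: 4.6
tool_pos: [0.4709, -0.0093, 0.0147]
eef_rot: [-0.707, 0.029, -0.026, 0.707]
contact_force: [-0.2, -0.4, 0.3]
opening: 0.6
shift mm [-4.8  4.3 -0.1] rotvec deg [ 0.   0.2 -0.3]  tool axes x [ 0.997 -0.079 -0.004] y [-0.004  0.    -1.   ] z [ 0.079  0.997 -0.   ] pos [ 0.4709 -0.0093  0.0147] t 4.6
clock: 5.2
tool_pos: [0.4701, -0.0097, 0.0137]
eef_rot: [-0.707, 0.03, -0.026, 0.707]
contact_force: [0.5, 0.4, 5.1]
opening: 0.272
```

```bash
python3 - <<'E'
from h import *
for i in range(4):
    r.snapshot("top"); print(r.get_state()["tool_pos"].round(4),r.get_state()["contact_force"].round(1))
go(.5,-.1,1.7,.15)
E
python3 -m inch '0 -30 0 0;0 -70 0 0;0 -100 0 0;0 -100 0 0;0 -100 0 0'
python3 - <<'E'
from h import *
for i in range(3):
    s=look("wrist",None,0,"w2.png"); print(r.get_state()["tool_pos"].round(4),r.get_state()["contact_force"].round(1))
E
```

```text
[ 0.4701 -0.0096  0.0137] [0.3 0.3 6.7]
[ 0.4701 -0.0097  0.0137] [ 0.8 -0.4  5.4]
[ 0.4701 -0.0096  0.0137] [-0.8 -0.3  6.1]
[ 0.4701 -0.0096  0.0137] [-0.9  0.9  5.9]
shift mm [  36.2 -136.5  -87.7] rotvec deg [-0.  -6.3 -0.4]  tool axes x [ 0.997 -0.08  -0.006] y [-0.006  0.    -1.   ] z [ 0.08   0.997 -0.   ] pos [ 0.4701 -0.0096  0.0137] t 5.4
clock: 5.9
tool_pos: [0.4708, -0.0096, 0.1134]
eef_rot: [-0.707, 0.03, -0.026, 0.707]
contact_force: [0.9, -0.1, -1.3]
opening: 0.277
[ 0.4702 -0.0096  0.1127] [-0.6 -0.5 -1.7]
[ 0.4698 -0.0097  0.1123] [ 0.3  0.4 -1.1]
[ 0.4697 -0.0097  0.1121] [-0.3 -0.1 -1.2]
```

View pics/w2.png

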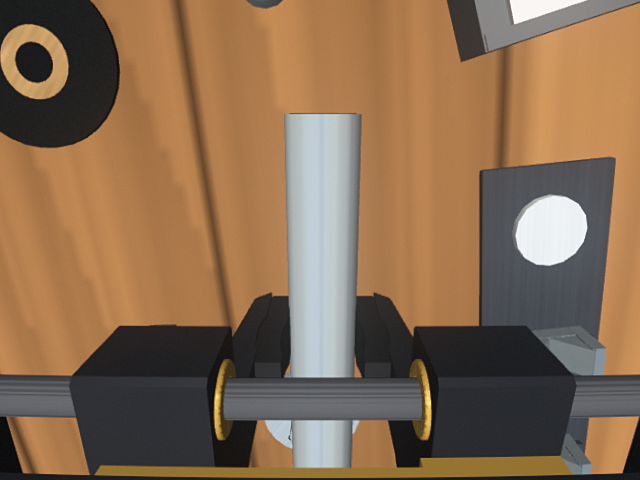

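```bash
python3 - <<'E'
from h import *
s=r.snapshot("wrist")
p=tool()[0]
print(onz(s,(114,323),p[2]-.0012),p)
go(.61,-.1375,1.7,.24)
E
```

```text
[0.47589964 0.06776977 0.11087803] [ 0.4697747  -0.00968178  0.11207803]
shift mm [ 148.7 -129.2 -116.3] rotvec deg [ 0.  -6.3 -0.5]  tool axes x [ 0.997 -0.08  -0.009] y [-0.009  0.    -1.   ] z [ 0.08   0.997 -0.001] pos [ 0.4698 -0.0097  0.1121] t 6.1
```

```bash
python3 -m inch '37 -129 -29 -2;74 -129 -58 -6.3;111 -129 -87 -6.3;149 -129 -116 -6.3;149 -129 -116 -6.3;149 -129 -116 -6.3;149 -129 -116 -6.3;149 -129 -116 -6.3' 
python3 - <<'E'
from h import *
S=look("wrist",None,0,"w3.png")
for n in("rest_large","rest_small"):look("wrist",n,.012)
look("wrist","jig",.006)
go(.61,-.1375,1.7,.24)
E
```

```text
clock: 6.9
tool_pos: [0.6091, -0.1356, 0.2396]
eef_rot: [-0.706, -0.007, 0.015, 0.708]
contact_force: [1.0, 1.0, -1.2]
opening: 0.272
rest_large tip 0.51 [196.8 158.9] [ 0.4582 -0.1332]
rest_small trace 0.56 [ 59.9 327. ] [array([ 0.6079, -0.0104]), np.float64(154.7743), array([-0.0219,  0.0225]), array([-0.0216,  0.0221])]
rest_small tip 0.96 [ 58.5 324.4] [ 0.606  -0.0136]
jig trace 0.86 [ 84.6 335.6] [array([ 0.612 , -0.0431]), np.float64(96.883), array([-0.1888,  0.0762]), array([-0.0432,  0.0602])]
shift mm [-0.7  1.4 -0.4] rotvec deg [-0.   0.  -0.4]  tool axes x [ 1.     0.03  -0.007] y [-0.007  0.    -1.   ] z [-0.03  1.    0.  ] pos [ 0.6107 -0.1371  0.2414] t 7.4
```

View pics/w3.png

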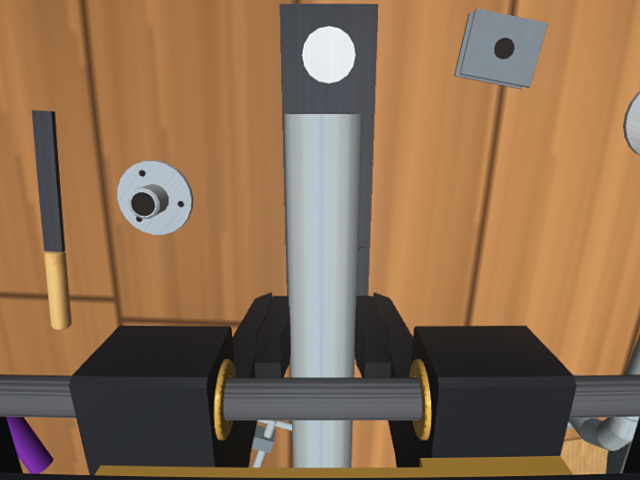

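```bash
cat >> h.py <<'E'
def rest(s,box,z,th=200):
    r0,r1,c0,c1=box; g=s["frame"].min(2)[r0:r1,c0:c1]>th
    n,l,st,ce=cv2.connectedComponentsWithStats(g.astype(np.uint8)); k=1+np.argmax(st[1:,4])
    m=np.zeros((480,640),bool); m[r0:r1,c0:c1]=l==k
    ct=max(cv2.findContours(m.astype(np.uint8),cv2.RETR_EXTERNAL,cv2.CHAIN_APPROX_NONE)[0],key=len)[:,0]
    P=np.array([onz(s,(v,u),z)[:2] for u,v in ct]); A=np.c_[2*P,np.ones(len(P))]
    x=np.linalg.lstsq(A,(P**2).sum(1),rcond=None)[0]; return x[:2].round(4),round(float(np.sqrt(x[2]+x[0]**2+x[1]**2)),4)
E
python3 - <<'E'
from h import *
s=look("wrist",None,0,"w4.png")
print(rest(s,(15,105,285,375),.012))
p=tool()[0]
print(onz(s,(114,323),p[2]-.0012),p, onz(s,(114,323),p[2]+.011))
t=r.snapshot("top"); print(rest(t,(115,170,400,455),.012),rest(t,(130,165,290,325),.012))
for row in(20,40,60,80,100):
    g=s["frame"][row,230:420].astype(int).sum(1); print(row,g[::4])
E
```

```text
(array([ 0.6077, -0.01  ]), 0.021)
[ 0.608494   -0.05941695  0.24021668] [ 0.61076247 -0.13715947  0.24141668] [ 0.60855055 -0.05944223  0.25241668]Traceback (most recent call last):
  File "<stdin>", line 6, in <module>
  File "h.py", line 43, in rest
    n,l,st,ce=cv2.connectedComponentsWithStats(g.astype(np.uint8)); k=1+np.argmax(st[1:,4])
                                                                        ~~~~~~~~~^^^^^^^^^^
    return _wrapfunc(a, 'argmax', axis=axis, out=out, **kwds)
    return bound(*args, **kwds)
ValueError: attempt to get argmax of an empty sequence
```

```bash
python3 -m inch '0 50 0 0;0 100 0 0;0 145 0 0;0 175 0 0;0 190 0 0;0 195 0 0;0 195 0 0;0 195 0 0;0 195 0 0' 
python3 - <<'E'
from h import *
s=look("wrist",None,0,"w5.png")
go(.611,-.137,1.65,.036)
s=look("side",None,0,"s5.png")
E
```

```text
clock: 8.4
tool_pos: [0.6107, -0.1374, 0.0481]
eef_rot: [0.707, 0.009, -0.012, -0.707]
contact_force: [-0.4, 0.6, -1.6]
opening: 0.274
shift mm [ 0.6 11.9  0.4] rotvec deg [ 0.   0.1 -0.2]  tool axes x [ 1.     0.03  -0.004] y [-0.004 -0.    -1.   ] z [-0.03  1.   -0.  ] pos [ 0.6105 -0.1374  0.0479] t 8.45
```

View pics/w5.png

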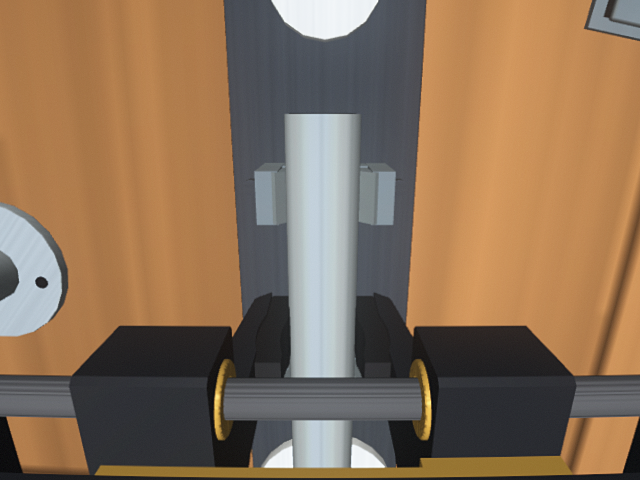

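View pics/s5.png

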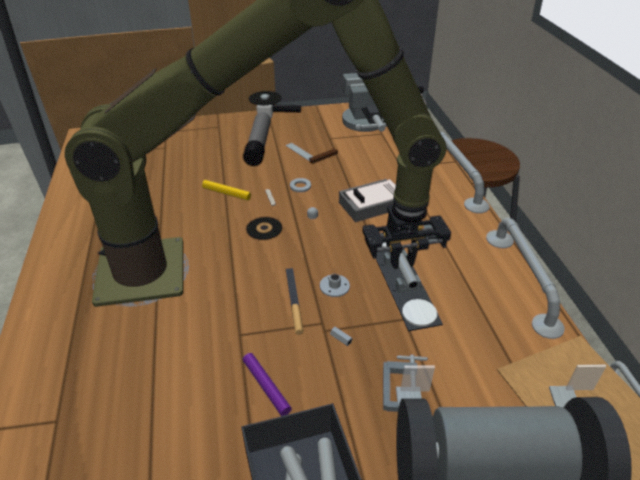

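```bash
python3 - <<'E'
from h import *
s=r.snapshot("wrist")
for px in((224,268),(171,265),(224,382)): print(onz(s,px,.035))
print(onz(s,(114,323),tool()[0][2]),tool()[0])
E
python3 -m inch '0 6 0 0;0 11 0 0;0 12 0 0;0 12 0 0'
```

```text
[ 0.58843604 -0.10013985  0.035     ]
[ 0.58750308 -0.0801942   0.035     ]
[ 0.63153197 -0.09881144  0.035     ]
[ 0.60806635 -0.05967478  0.04733897] [ 0.61003679 -0.13727213  0.04733897]
clock: 8.95
tool_pos: [0.6116, -0.1373, 0.0359]
eef_rot: [0.707, 0.01, -0.011, -0.707]
contact_force: [-0.8, 0.2, 11.0]
opening: 0.273
```

```bash
python3 -m inch '0 0 0 0;0 0 0 0;0 0 0 0;0 -10 0 0;0 -50 0 0;0 -100 0 0;0 -140 0 0;0 -140 0 0;0 -140 0 0' 0.1
python3 - <<'E'
from h import *
s=look("wrist","tube",.035,"w6.png")
print(rest(s,(0,120,250,400),.012))
go(.449,-.138,0,.2)
E
```

```text
clock: 9.85
tool_pos: [0.6106, -0.1373, 0.1756]
eef_rot: [0.707, 0.009, -0.012, -0.707]
contact_force: [-0.4, 0.5, -0.3]
opening: 0.553
tube trace 0.77 [217.5 322.3] [array([ 0.6114, -0.1306]), np.float64(91.6227), array([-0.0855,  0.0719]), array([-0.0128,  0.013 ])]
tube tip 0.89 [225.4 320.9] [ 0.6088 -0.1341]
(array([ 0.6076, -0.0101]), 0.0211)
shift mm [-160.3  -25.6    3.8] rotvec deg [-0.1  1.7 -0.6]  tool axes x [ 0.999  0.03  -0.01 ] y [-0.01   0.001 -1.   ] z [-0.03   1.     0.001] pos [ 0.6091 -0.1369  0.1728] t 10.0
```

View pics/w6.png

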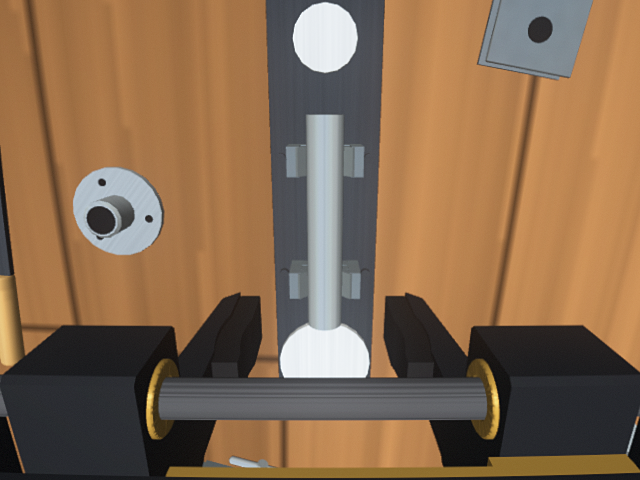

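```bash
python3 -m inch '-50 -26 4 1.7;-100 -26 4 1.7;-160 -26 4 1.7;-160 -26 4 1.7;-160 -26 4 1.7;-160 -26 4 1.7;-160 -26 4 1.7;-160 -26 4 1.7' 0.5
python3 - <<'E'
from h import *
r.snapshot("wrist");r.snapshot("wrist")
s=look("wrist","flange",.006,"w7.png")
go(.449,-.138,0,.2)
E
```

```text
clock: 10.8
tool_pos: [0.4519, -0.1378, 0.201]
eef_rot: [-0.707, 0.002, 0.003, 0.707]
contact_force: [0.0, 0.7, 0.4]
opening: 0.749
flange trace 0.86 [210.4 326.3] [array([ 0.4508, -0.1354]), np.float64(82.6353), array([-0.0355,  0.0342]), array([-0.0347,  0.0345])]
flange tip 0.73 [208.2 326.2] [ 0.4533 -0.1344]
flange tip 0.34 [ 47.4 532.5] [ 0.6073 -0.0107]
shift mm [-1.7  1.3 -0. ] rotvec deg [-0.   0.  -0.4]  tool axes x [ 1.     0.001 -0.007] y [-0.007  0.    -1.   ] z [-0.001  1.     0.   ] pos [ 0.4507 -0.138   0.2013] t 11.05
```

View pics/w7.png

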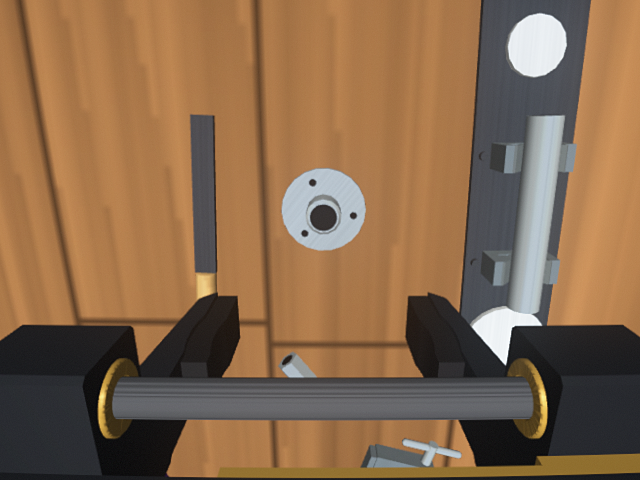

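```bash
python3 -m inch '0 50 2 0;0 100 2 0;0 140 2 0;0 165 2 0;0 175 2 0;0 182 2 0;0 182 2 0;0 182 2 0' 
python3 - <<'E'
from h import *
go(.4508,-.1362,0,.018)
E
```

```text
clock: 11.85
tool_pos: [0.4499, -0.1362, 0.0204]
eef_rot: [0.707, -0.002, -0.002, -0.707]
contact_force: [0.1, -0.8, 0.0]
opening: 0.751
shift mm [0.9 2.4 0. ] rotvec deg [ 0.   0.  -0.3]  tool axes x [ 1.     0.    -0.005] y [-0.005 -0.    -1.   ] z [-0.  1. -0.] pos [ 0.4499 -0.1362  0.0204] t 11.85
```

```bash
python3 -m inch '0 2 0 0;0 2 0 0;0 2 0 0;0 2 0 0;0 2 0 0;0 2 0 0;0 2 0 0;0 2 0 0' -1 40; python3 -m inch '0 -30 0 0;0 -80 0 0;0 -130 0 0;0 -180 0 0;0 -180 0 0;0 -180 0 0'
python3 - <<'E'
from h import *
r.snapshot("wrist");
s=look("wrist",None,0,"w8.png")
go(.613,-.260,1.65,.2)
E
```

```text
clock: 12.65
tool_pos: [0.4496, -0.136, 0.0175]
eef_rot: [-0.707, 0.002, 0.002, 0.707]
contact_force: [0.2, -0.3, 3.1]
opening: 0.303
clock: 13.25
tool_pos: [0.4501, -0.1361, 0.1977]
eef_rot: [0.707, -0.002, -0.002, -0.707]
contact_force: [-0.5, 0.9, -2.9]
opening: 0.306
shift mm [ 164.    -6.  -124.3] rotvec deg [-0.1 -1.6 -0.6]  tool axes x [ 1.     0.001 -0.011] y [-0.011  0.001 -1.   ] z [-0.001  1.     0.001] pos [ 0.4489 -0.1358  0.1959] t 13.35
```

View pics/w8.png

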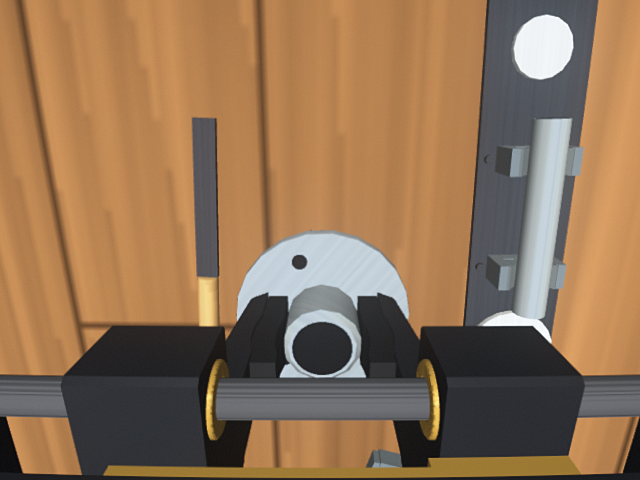

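```bash
python3 -m inch '40 -6 -50 -1.6;80 -6 -100 -1.6;120 -6 -150 -1.6;164 -6 -204 -1.6;164 -6 -204 -1.6;164 -6 -204 -1.6;164 -6 -204 -1.6;164 -6 -204 -1.6;164 -6 -204 -1.6'
python3 - <<'E'
from h import *
r.snapshot("wrist");
s=look("wrist","rest_large",.012,"w9.png")
go(.613,-.260,1.65,.2)
print(rest(s,(40,190,250,400),.012,200))
t=r.snapshot("top");cv2.imwrite("pics/t9.png",t["frame"][:,:,::-1])
E
```

```text
clock: 14.25
tool_pos: [0.6135, -0.3378, 0.2007]
eef_rot: [-0.706, -0.007, 0.014, 0.708]
contact_force: [0.5, 0.0, -2.6]
opening: 0.304
rest_large trace 0.92 [113.5 329.7] [array([ 0.6153, -0.2592]), np.float64(146.4986), array([-0.0378,  0.0373]), array([-0.0365,  0.038 ])]
rest_large tip 0.95 [112.8 327.6] [ 0.6138 -0.2587]
shift mm [ 1.   2.5 79.1] rotvec deg [-0.   0.  -0.4]  tool axes x [ 1.     0.03  -0.007] y [-0.007  0.001 -1.   ] z [-0.03   1.     0.001] pos [ 0.6144 -0.3391  0.2025] t 14.45
(array([ 0.6152, -0.2599]), 0.0371)
```

View pics/w9.png

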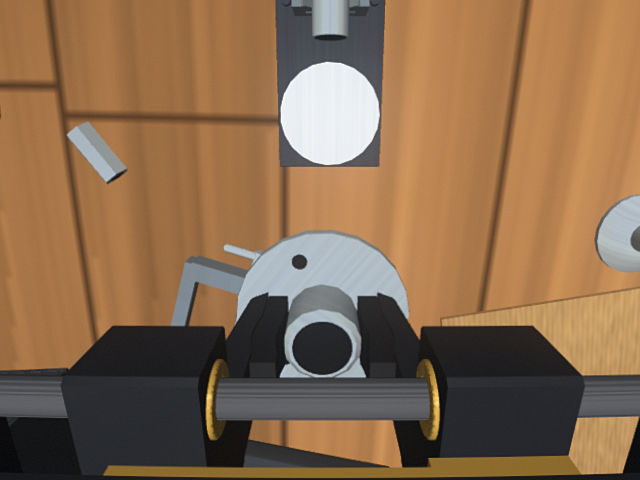

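```bash
python3 - <<'E'
from h import *
s=r.snapshot("wrist"); p,R,_=tool(); A=R.as_matrix()
th=np.linspace(0,2*np.pi,400)
for dz in(-2,0,2,4):
  for h in(.0115,.0175):
    P=np.array([p+A@np.array([.035*np.cos(a),h,.035*np.sin(a)+dz/1e3]) for a in th]); q=proj(s,P); i=q[:,0].argmin()
    print(dz,h,"top",q[i].round(1),"cols",q[:,1].min().round(1),q[:,1].max().round(1))
f=s["frame"][225:240,323].astype(int).sum(1);print(f)
E
```

```text
-2 0.0115 top [237.7 322.3] cols 236.1 409.3
-2 0.0175 top [233.3 322.3] cols 239.0 406.4
0 0.0115 top [232.6 322.3] cols 235.8 409.6
0 0.0175 top [228.4 322.3] cols 238.7 406.7
2 0.0115 top [227.5 322.3] cols 235.5 409.9
2 0.0175 top [223.4 322.3] cols 238.4 407.0
4 0.0115 top [222.3 322.3] cols 235.1 410.2
4 0.0175 top [218.5 322.3] cols 238.1 407.3
[428 424 421 422 422 395 397 406 459 554 577 574 575 576 572]
```

```bash
python3 - <<'E'
from h import *
go(.615,-.2597,1.65,.06)
E
python3 -m inch '-0.5 0 40 0;-0.5 0 79 0;-0.5 50 79 0;-0.5 100 79 0;-0.5 135 79 0;-0.5 141 79 0;-0.5 141 79 0;-0.5 141 79 0;-0.5 141 79 0'
python3 - <<'E'
from h import *
r.snapshot("wrist")
go(.615,-.2597,1.65,.0295)
E
```

```text
shift mm [  3.8 142.6  79.7] rotvec deg [-0.   0.  -0.4]  tool axes x [ 1.     0.029 -0.007] y [-0.007  0.    -1.   ] z [-0.029  1.     0.   ] pos [ 0.6145 -0.3395  0.2026] t 14.55
clock: 15.45
tool_pos: [0.6127, -0.2617, 0.0639]
eef_rot: [0.708, 0.009, -0.011, -0.707]
contact_force: [0.4, -0.8, -1.7]
opening: 0.306
shift mm [ 2.7 34.1  1.9] rotvec deg [ 0.1 -0.  -0.2]  tool axes x [ 1.     0.028 -0.003] y [-0.003 -0.001 -1.   ] z [-0.028  1.    -0.001] pos [ 0.6124 -0.2616  0.0637] t 15.5
```

```bash
python3 -m inch '2.7 10 2 0;2.7 20 2 0;2.7 28 2 0;2.7 28 2 0;2.7 28 2 0;2.7 28 2 0'
python3 - <<'E'
from h import *
s=look("wrist",None,0,"w10.png")
go(.615,-.2597,1.65,.0295)
E
```

```text
clock: 16.1
tool_pos: [0.6135, -0.2591, 0.0334]
eef_rot: [-0.707, -0.008, 0.012, 0.707]
contact_force: [0.1, -0.5, -2.5]
opening: 0.309
shift mm [ 1.4  4.  -0.7] rotvec deg [-0.  -0.  -0.4]  tool axes x [ 1.     0.028 -0.006] y [-0.006 -0.    -1.   ] z [-0.028  1.     0.   ] pos [ 0.6136 -0.259   0.0335] t 16.15
```

View pics/w10.png

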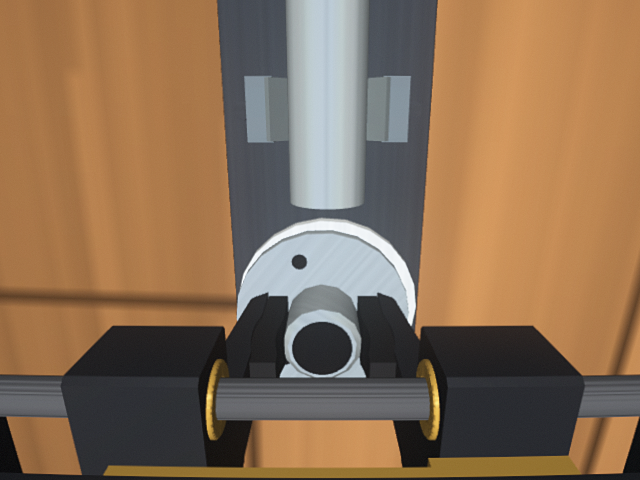

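```bash
python3 -m inch '1.6 1 -0.3 0;1.6 2.5 -0.3 0;1.6 4 -0.3 0;1.6 4.5 -0.3 0;1.6 4.5 -0.3 0;1.6 4.5 -0.3 0'
python3 - <<'E'
from h import *
s=look("wrist",None,0,"w11.png")
go(.615,-.2597,1.65,.0295)
p,R,_=tool();A=R.as_matrix();th=np.linspace(0,2*np.pi,400)
for c,h,rad in((p+A@np.array([0,.0115,0]),0,.035),(np.array([.6152,-.2597,.012]),0,.038),(np.array([.615,-.2607,.012]),0,.038)):
    q=proj(s,np.array([c+rad*np.array([np.cos(a),np.sin(a),0]) for a in th]));print(q.min(0).round(1),q[:,1].max().round(1))
E
```

```text
clock: 16.75
tool_pos: [0.6151, -0.2591, 0.0296]
eef_rot: [-0.707, -0.008, 0.012, 0.707]
contact_force: [-1.5, 0.8, 6.0]
opening: 0.306
shift mm [-0.1  0.1 -0.5] rotvec deg [-0.  -0.  -0.4]  tool axes x [ 1.     0.028 -0.006] y [-0.006  0.    -1.   ] z [-0.028  1.     0.   ] pos [ 0.6151 -0.2592  0.0296] t 16.8
[232.  235.7] 409.6
[221.7 232. ] 414.2
[224.1 231.6] 413.5
```

View pics/w11.png

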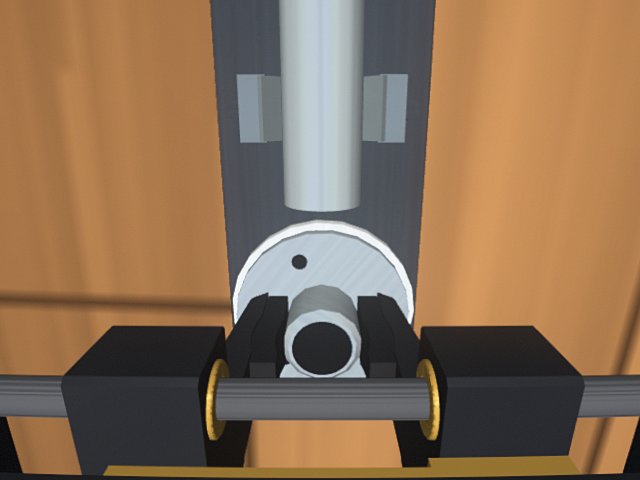

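```bash
python3 -m inch '0 0 0 0;0 0 0 0;0 0 0 0;0 -20 0 0;0 -60 0 0;0 -110 0 0;0 -160 0 0;0 -170 0 0;0 -170 0 0' 0.2
python3 - <<'E'
from h import *
s=look("wrist","flange",.018,"w12.png")
go(.438,.283,20,.2)
E
```

```text
clock: 17.7
tool_pos: [0.6174, -0.2597, 0.2012]
eef_rot: [0.708, 0.009, -0.011, -0.706]
contact_force: [-0.5, -0.2, 0.4]
opening: 0.599
flange trace 0.68 [211.6 320.2] [array([ 0.6148, -0.2584]), np.float64(116.267), array([-0.0358,  0.034 ]), array([-0.0341,  0.0353])]
flange tip 0.64 [211.8 321.5] [ 0.6163 -0.2569]
shift mm [-161.1   -0.7  546.5] rotvec deg [ -0.2 -18.4  -0.6]  tool axes x [ 1.     0.029 -0.011] y [-0.011  0.001 -1.   ] z [-0.029  1.     0.002] pos [ 0.6147 -0.2587  0.1966] t 17.85
```

View pics/w12.png

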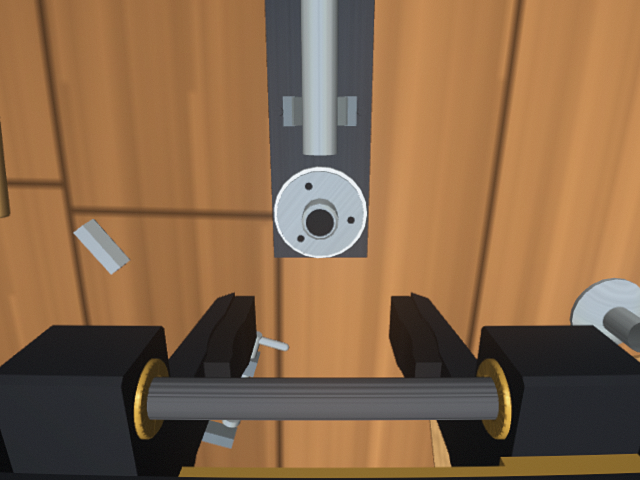

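```bash
python3 -m inch '-161 -20 546 0;-161 -20 546 0;-161 -20 546 0;-161 -20 546 0;-161 -20 546 0;-161 -20 546 0;-161 -20 546 0;-161 -20 546 0;-161 -20 546 0;-161 -20 546 0' 1
python3 -c "
from h import *
go(.438,.284,1.65,.2);print(tool()[2]['q'].round(2))"
```

```text
clock: 18.85
tool_pos: [0.4593, 0.2171, 0.2158]
eef_rot: [0.708, 0.007, -0.014, -0.706]
contact_force: [1.1, -0.1, 0.6]
opening: 0.999
shift mm [-19.2  15.8  67.5] rotvec deg [ 0.1 -0.  -0.6]  tool axes x [ 1.     0.028 -0.01 ] y [-0.01  -0.002 -1.   ] z [-0.028  1.    -0.001] pos [0.4593 0.2171 0.2158] t 18.85
[-0.52  0.59 -0.02  1.94  0.01  0.62 -0.52]
```

```bash
python3 -m inch '-19 15 67 0;-19 15 67 0;-19 15 67 0;-19 15 67 0;-19 15 67 0;-19 15 67 0;-19 15 67 0'
python3 - <<'E'
from h import *
s=look("wrist","ring",.005,"w13.png")
go(.438,.284,1.65,.2)
E
```

```text
clock: 19.55
tool_pos: [0.4409, 0.2809, 0.2027]
eef_rot: [0.707, 0.007, -0.012, -0.707]
contact_force: [0.1, -0.1, 1.1]
opening: 0.995
ring trace 0.73 [199.3 304.8] [array([0.4392, 0.2853]), np.float64(96.2994), array([-0.0325,  0.0316]), array([-0.0309,  0.031 ])]
ring trace 0.68 [360.2 327.5] [array([0.449 , 0.1391]), np.float64(85.527), array([-0.0196,  0.0186]), array([-0.015 ,  0.0149])]
shift mm [-2.5  2.8  2.3] rotvec deg [-0.  -0.1 -0.4]  tool axes x [ 1.     0.027 -0.007] y [-0.007  0.    -1.   ] z [-0.027  1.     0.   ] pos [0.4405 0.2818 0.2028] t 19.7
```

View pics/w13.png

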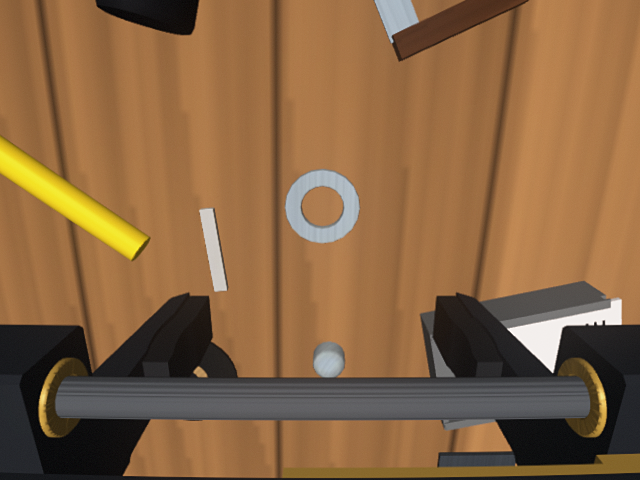

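```bash
python3 -m inch '-1.3 50 3.3 0;-1.3 100 3.3 0;-1.3 145 3.3 0;-1.3 175 3.3 0;-1.3 186 3.3 0;-1.3 188 3.3 0;-1.3 188 3.3 0;-1.3 188 3.3 0'
python3 - <<'E'
from h import *
s=look("wrist",None,0,"w14.png")
go(.4392,.2853,1.65,.011)
E
```

```text
clock: 20.5
tool_pos: [0.4386, 0.2862, 0.0163]
eef_rot: [-0.706, -0.008, 0.012, 0.708]
contact_force: [-0.1, 0.1, 0.3]
opening: 1.0
shift mm [ 0.7  5.2 -0.9] rotvec deg [-0.1 -0.  -0.2]  tool axes x [ 1.     0.028 -0.004] y [-0.004  0.002 -1.   ] z [-0.028  1.     0.002] pos [0.4385 0.2862 0.0162] t 20.55
```

View pics/w14.png

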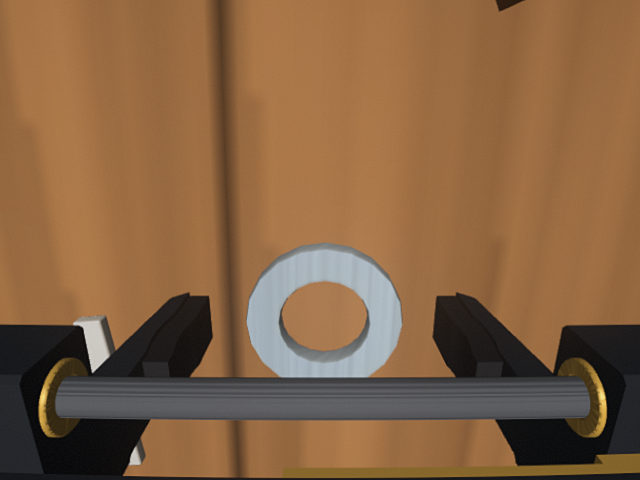

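```bash
python3 -m inch '0.5 3 -0.7 0;0.5 5 -0.7 0;0.5 5 -0.7 0;0.5 5 -0.7 0' ; python3 -m inch '0 0 0 0;0 0 0 0;0 0 0 0;0 0 0 0;0 0 0 0;0 0 0 0' -1 40
python3 -m inch '0 -20 0 0;0 -60 0 0;0 -110 0 0;0 -160 0 0;0 -190 0 0;0 -190 0 0'
python3 - <<'E'
from h import *
s=look("wrist",None,0,"w15.png")
go(.615,-.2595,1.65,.2)
E
```

```text
clock: 20.95
tool_pos: [0.438, 0.2849, 0.0097]
eef_rot: [-0.707, -0.008, 0.012, 0.707]
contact_force: [-0.1, -0.0, 0.5]
opening: 1.006
clock: 21.55
tool_pos: [0.4382, 0.285, 0.0096]
eef_rot: [-0.707, -0.008, 0.012, 0.707]
contact_force: [0.8, 0.5, -0.4]
opening: 0.68
clock: 22.15
tool_pos: [0.4412, 0.2861, 0.2035]
eef_rot: [-0.705, -0.01, 0.01, 0.709]
contact_force: [0.5, 0.1, -2.5]
opening: 0.679
shift mm [ 159.5   -0.8 -549.6] rotvec deg [-0.1 -0.  -0.2]  tool axes x [ 1.     0.028 -0.004] y [-0.004  0.002 -1.   ] z [-0.028  1.     0.003] pos [0.44   0.2854 0.2012] t 22.2
```

View pics/w15.png

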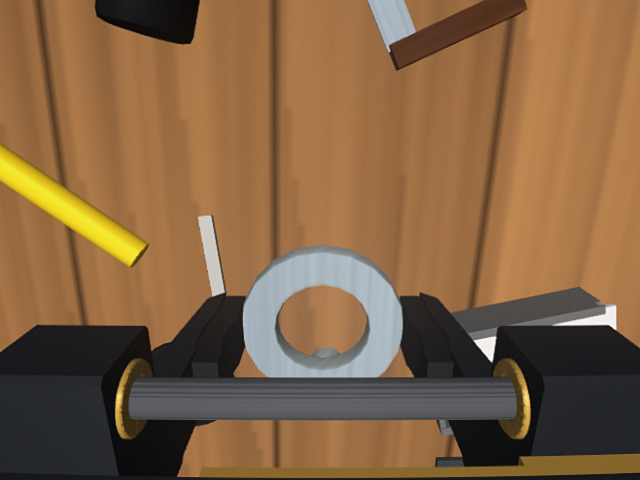

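```bash
python3 - <<'E'
from h import *
s=r.snapshot("wrist"); p,R,_=tool(); A=R.as_matrix()
th=np.linspace(0,2*np.pi,400)
for dz in(-2,-1,0,1,2):
  for h,rad in((-.0004,.031),(.0096,.031),(-.0004,.0175)):
    P=np.array([p+A@np.array([rad*np.cos(a),h,rad*np.sin(a)+dz/1e3]) for a in th]); q=proj(s,P)
    print(dz,h,rad,"top",q.min(0).round(1),q.max(0).round(1))
print(s["frame"][240:300,323].astype(int).sum(1))
E
python3 -m inch '160 -10 -550 0;160 -10 -550 0;160 -10 -550 0;160 -10 -550 0;160 -10 -550 0;160 -10 -550 0;160 -10 -550 0;160 -10 -550 0;160 -10 -550 0;160 -10 -550 0'
python3 -c "
from h import *
go(.615,-.2595,1.65,.2)"
```

```text
-2 -0.0004 0.031 top [257.6 238.4] [402.3 401.2]
-2 0.0096 0.031 top [249.  243.1] [386.8 396.6]
-2 -0.0004 0.0175 top [292.2 273.9] [373.8 365.7]
-1 -0.0004 0.031 top [255.  238.2] [400.2 401.3]
-1 0.0096 0.031 top [246.5 243. ] [384.9 396.7]
-1 -0.0004 0.0175 top [289.7 273.8] [371.6 365.8]
0 -0.0004 0.031 top [252.3 238.1] [398.2 401.5]
0 0.0096 0.031 top [244.  242.8] [382.9 396.8]
0 -0.0004 0.0175 top [287.2 273.7] [369.4 365.9]
1 -0.0004 0.031 top [249.7 237.9] [396.1 401.6]
1 0.0096 0.031 top [241.4 242.7] [380.9 397. ]
1 -0.0004 0.0175 top [284.7 273.6] [367.2 366. ]
2 -0.0004 0.031 top [247.  237.7] [394.  401.8]
2 0.0096 0.031 top [238.9 242.5] [378.9 397.1]
2 -0.0004 0.0175 top [282.2 273.5] [365.  366.1]
[373 376 375 376 377 365 386 396 396 397 406 442 493 543 547 532 537 540
 538 539 539 538 535 538 539 538 540 536 543 536 536 538 531 537 535 532
 538 537 532 538 540 538 526 512 485 427 374 377 380 376 376 383 378 382
 374 374 375 378 376 383]
clock: 23.25
tool_pos: [0.5913, -0.1925, 0.2042]
eef_rot: [-0.706, -0.006, 0.014, 0.708]
contact_force: [2.0, 0.3, -2.4]
opening: 0.68
shift mm [ 21.8   3.8 -67.7] rotvec deg [-0.1 -0.  -0.7]  tool axes x [ 1.     0.029 -0.012] y [-0.012  0.002 -1.   ] z [-0.029  1.     0.002] pos [ 0.5913 -0.1925  0.2042] t 23.25
```

```bash
python3 -m inch '22 4 -68 0;22 4 -68 0;22 4 -68 0;22 4 -68 0;22 4 -68 0'
python3 -c "
from h import *
r.snapshot('wrist')
go(.615,-.2595,1.65,.066)"
```

```text
clock: 23.75
tool_pos: [0.6159, -0.2557, 0.2014]
eef_rot: [-0.706, -0.008, 0.014, 0.708]
contact_force: [-0.3, 0.1, -0.7]
opening: 0.676
shift mm [-1.00e-01  1.36e+02 -4.10e+00] rotvec deg [-0.2  0.1 -0.5]  tool axes x [ 0.999  0.031 -0.009] y [-0.009  0.002 -1.   ] z [-0.031  1.     0.003] pos [ 0.6162 -0.2557  0.202 ] t 23.8
```

```bash
python3 -m inch '0 45 -4 0;0 90 -4 0;0 125 -4 0;0 134 -4 0;0 134 -4 0;0 134 -4 0;0 134 -4 0;0 134 -4 0'
python3 - <<'E'
from h import *
s=look("wrist",None,0,"w16.png")
go(.615,-.2592,1.65,.028)
p,R,_=tool();A=R.as_matrix()
for X in([.6150,-.2595,.042],[.615,-.2595,.018]): print(proj(s,[X]).round(1))
print(proj(s,[p+A@[0,-.0004,0.0005]]))
E
```

```text
clock: 24.6
tool_pos: [0.6169, -0.2626, 0.071]
eef_rot: [0.707, 0.009, -0.011, -0.707]
contact_force: [-0.6, -0.2, -1.6]
opening: 0.682
shift mm [-1.4 42.7  3.5] rotvec deg [ 0.  -0.  -0.2]  tool axes x [ 1.     0.028 -0.004] y [-0.004 -0.001 -1.   ] z [-0.028  1.    -0.001] pos [ 0.6167 -0.2626  0.0707] t 24.65
[[290.5 318.5]]
[[270.7 319.1]]
[[328.59268683 321.75360493]]
```

View pics/w16.png

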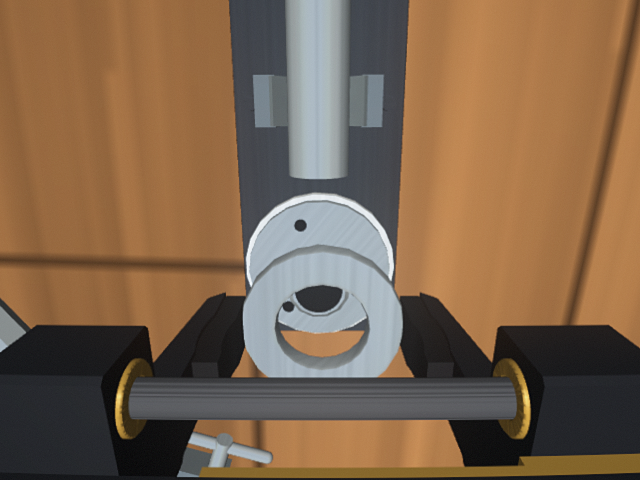

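```bash
python3 -m inch '-1.6 0 3 0;-1.6 6 3 0;-1.6 11 3 0;-1.6 11 3 0;-1.6 11 3 0;-1.6 11 3 0'
python3 - <<'E'
from h import *
r.snapshot("wrist")
s=look("wrist",None,0,"w17.png")
go(.615,-.2595,1.65,.028)
p,R,_=tool();A=R.as_matrix()
for X in([.6150,-.2592,.042],[.615,-.2592,.018]): print(proj(s,[X]).round(1))
print(proj(s,[p+A@[0,-.0004,0.0005],p+A@[0,.0096,0.0005]]))
E
```

```text
clock: 25.25
tool_pos: [0.6141, -0.2594, 0.058]
eef_rot: [-0.707, -0.008, 0.012, 0.707]
contact_force: [0.3, 0.1, -2.2]
opening: 0.678
shift mm [ 1.1 30.1 -0.1] rotvec deg [-0.  -0.  -0.4]  tool axes x [ 1.     0.028 -0.007] y [-0.007  0.    -1.   ] z [-0.028  1.     0.   ] pos [ 0.6141 -0.2594  0.0581] t 25.35
[[310.1 324.9]]
[[286.9 324.9]]
[[329.28574582 322.53855604]
 [316.79165801 322.51153508]]
```

View pics/w17.png

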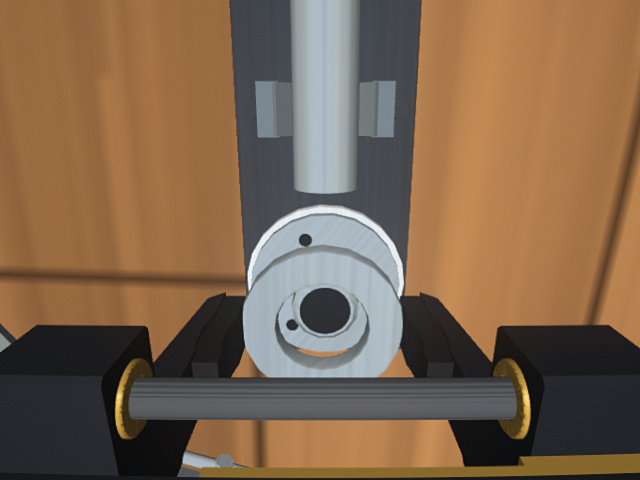

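```bash
python3 -m inch '0.9 3 -0.3 0;0.9 10 -0.3 0;0.9 18 -0.3 0;0.9 24 -0.3 0;0.9 27 -0.3 0;0.9 28.5 -0.3 0;0.9 28.5 -0.3 0;0.9 28.5 -0.3 0'
python3 - <<'E'
from h import *
s=look("wrist",None,0,"w18.png")
go(.615,-.2595,1.65,.028)
E
```

```text
clock: 26.15
tool_pos: [0.6149, -0.2597, 0.0298]
eef_rot: [-0.707, -0.008, 0.012, 0.707]
contact_force: [-0.1, 0.1, -1.3]
opening: 0.676
shift mm [0.1 1.8 0.2] rotvec deg [-0.  -0.  -0.4]  tool axes x [ 1.     0.028 -0.006] y [-0.006  0.    -1.   ] z [-0.028  1.     0.   ] pos [ 0.6149 -0.2597  0.0298] t 26.2
```

View pics/w18.png

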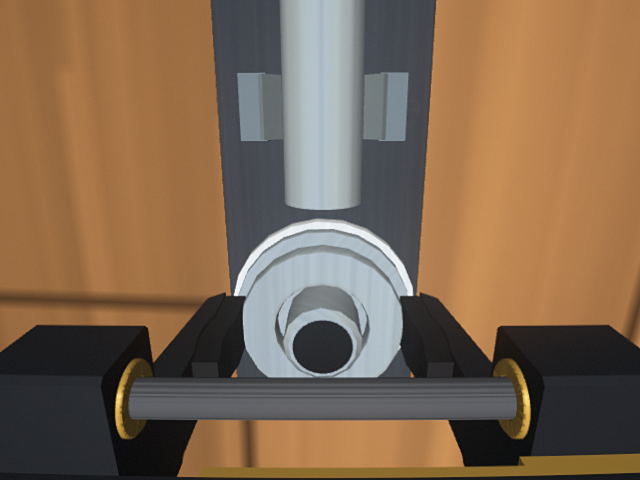

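```bash
python3 -m inch '0 1 0.3 0;0 2 0.3 0;0 2.2 0.3 0;0 2.2 0.3 0'; python3 -m inch '0 0 0 0;0 0 0 0;0 0 0 0;0 -20 0 0;0 -60 0 0;0 -110 0 0;0 -160 0 0;0 -170 0 0;0 -170 0 0' 1
python3 - <<'E'
from h import *
s=look("wrist","ring",.028,"w19.png")
look("wrist","flange",.018)
go(.446,.139,1.65,.2)
E
```

```text
clock: 26.6
tool_pos: [0.6149, -0.2593, 0.0277]
eef_rot: [-0.707, -0.008, 0.012, 0.707]
contact_force: [0.0, 0.9, 1.2]
opening: 0.68
clock: 27.5
tool_pos: [0.6172, -0.2599, 0.1999]
eef_rot: [0.708, 0.009, -0.011, -0.706]
contact_force: [-0.0, 0.1, -0.9]
opening: 0.998
ring trace 0.98 [200.6 330.7] [array([ 0.6149, -0.2571]), np.float64(81.0718), array([-0.0318,  0.0298]), array([-0.0306,  0.03  ])]
flange trace 0.74 [214.6 327.8] [array([ 0.6155, -0.2546]), np.float64(174.8821), array([-0.0344,  0.0342]), array([-0.0304,  0.0283])]
flange tip 0.97 [216.8 326.8] [ 0.6162 -0.258 ]
flange tip 0.58 [ 41.5 326.8] [ 0.6122 -0.1315]
shift mm [-157.4   -2.4  402.6] rotvec deg [-0.1 -0.  -0.6]  tool axes x [ 1.     0.029 -0.01 ] y [-0.01   0.001 -1.   ] z [-0.029  1.     0.002] pos [ 0.6148 -0.2589  0.1953] t 27.8
```

View pics/w19.png

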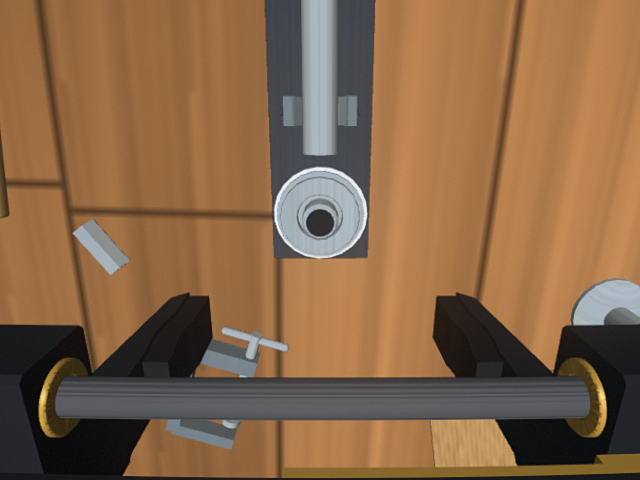

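Ring lies flat and concentric on the flange (212,320). Now the cap.

```bash
python3 -m inch '-157 -10 402 0;-157 -10 402 0;-157 -10 402 0;-157 -10 402 0;-157 -10 402 0;-157 -10 402 0;-157 -10 402 0;-157 -10 402 0;-157 -10 402 0;-157 -10 402 0' 0.5
python3 -m inch '0 0 0 0;0 0 0 0'
python3 - <<'E'
from h import *
s=look("wrist","cap",.007,"w20.png")
go(.446,.139,1.65,.0115)
E
```

```text
clock: 28.8
tool_pos: [0.4452, 0.1433, 0.208]
eef_rot: [-0.706, -0.01, 0.017, 0.708]
contact_force: [-0.9, -0.6, 0.1]
opening: 0.752
clock: 29.0
tool_pos: [0.4479, 0.1365, 0.2082]
eef_rot: [0.707, 0.007, -0.012, -0.707]
contact_force: [-0.5, 0.5, -0.0]
opening: 0.754
cap trace 0.62 [205.4 324.3] [array([0.449 , 0.1405]), np.float64(86.1559), array([-0.0161,  0.016 ]), array([-0.0151,  0.0147])]
cap tip 0.66 [461.4 468.3] [ 0.6063 -0.1277]
cap tip 0.61 [201.2 324.1] [0.4478 0.1444]
shift mm [ -0.6 196.9   2.6] rotvec deg [ 0.  -0.2 -0.4]  tool axes x [ 1.     0.026 -0.007] y [-0.007 -0.    -1.   ] z [-0.026  1.    -0.   ] pos [0.448  0.1365 0.2084] t 29.15
```

View pics/w20.png

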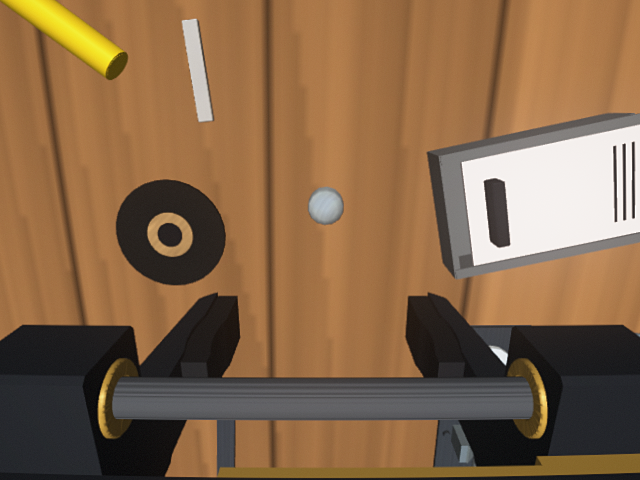

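```bash
python3 -m inch '1 50 3.5 0;1 100 3.5 0;1 145 3.5 0;1 175 3.5 0;1 188 3.5 0;1 192 3.5 0;1 192 3.5 0;1 192 3.5 0' 0.2
python3 - <<'E'
from h import *
s=look("wrist",None,0,"w21.png")
go(.449,.140,1.65,.011)
E
```

```text
clock: 29.95
tool_pos: [0.448, 0.1417, 0.0179]
eef_rot: [-0.707, -0.008, 0.012, 0.707]
contact_force: [0.7, 0.1, -0.6]
opening: 0.602
shift mm [ 0.9  6.9 -1.8] rotvec deg [-0.1 -0.  -0.3]  tool axes x [ 1.     0.028 -0.004] y [-0.004  0.001 -1.   ] z [-0.028  1.     0.001] pos [0.4481 0.1418 0.0179] t 30.0
```

View pics/w21.png

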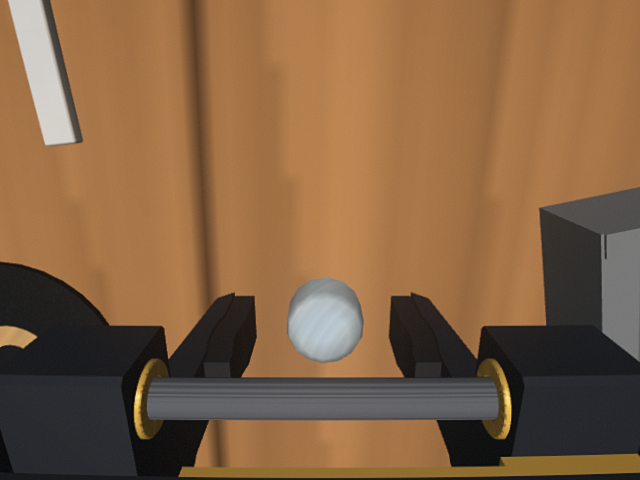

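```bash
python3 -m inch '0.9 3 -1.8 0;0.9 6.5 -1.8 0;0.9 6.5 -1.8 0;0.9 6.5 -1.8 0' ; python3 -m inch '0 0 0 0;0 0 0 0;0 0 0 0;0 0 0 0;0 0 0 0;0 0 0 0' -1 30
python3 -m inch '0 -20 0 0;0 -60 0 0;0 -110 0 0;0 -160 0 0;0 -190 0 0;0 -190 0 0;0 -190 0 0'
python3 - <<'E'
from h import *
r.snapshot("wrist")
s=look("wrist",None,0,"w22.png")
go(.6075,-.0105,1.65,.2)
p,R,_=tool();A=R.as_matrix();th=np.linspace(0,2*np.pi,400)
for dz in(-1,0,1,2):
    P=np.array([p+A@np.array([.015*np.cos(a),-.003,.015*np.sin(a)+dz/1e3]) for a in th]); q=proj(s,P)
    print(dz,q.min(0).round(1),q.max(0).round(1))
E
```

```text
clock: 30.4
tool_pos: [0.4486, 0.1397, 0.0106]
eef_rot: [-0.707, -0.008, 0.012, 0.707]
contact_force: [-0.3, -0.3, -0.2]
opening: 0.601
clock: 31.0
tool_pos: [0.4482, 0.1398, 0.0103]
eef_rot: [-0.707, -0.008, 0.012, 0.707]
contact_force: [0.5, -0.0, 4.8]
opening: 0.329
clock: 31.7
tool_pos: [0.4492, 0.1394, 0.2]
eef_rot: [0.707, 0.007, -0.012, -0.707]
contact_force: [0.2, 0.7, -1.1]
opening: 0.327
shift mm [ 154.8   -2.7 -154.2] rotvec deg [ 0.1 -0.  -0.6]  tool axes x [ 1.     0.029 -0.01 ] y [-0.01  -0.002 -1.   ] z [-0.029  1.    -0.001] pos [0.4483 0.1392 0.1987] t 31.8
-1 [298.8 281.4] [370.4 362.2]
0 [296.3 281.3] [368.1 362.3]
1 [293.7 281.3] [365.9 362.4]
2 [291.1 281.2] [363.6 362.5]
```

View pics/w22.png

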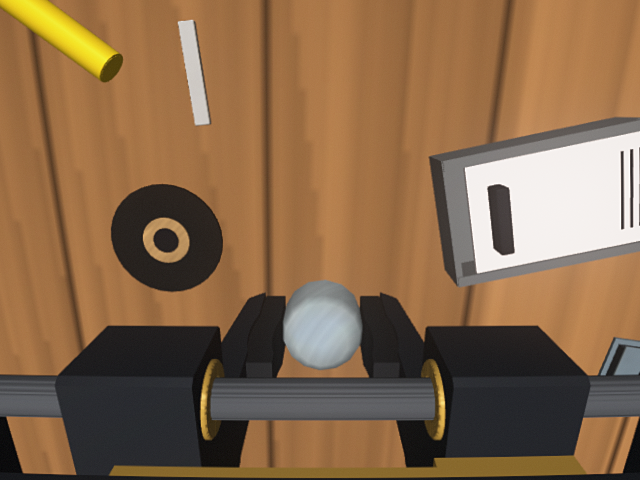

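```bash
python3 -m inch '50 -3 -50 0;100 -3 -100 0;155 -3 -154 0;155 -3 -154 0;155 -3 -154 0;155 -3 -154 0;155 -3 -154 0;155 60 -154 0;155 100 -154 0;155 100 -154 0'
python3 -m inch '0 0 0 0;0 0 0 0'
python3 - <<'E'
from h import *
s=look("wrist",None,0,"w23.png")
go(.6075,-.0105,1.65,.0225)
E
```

```text
clock: 32.8
tool_pos: [0.6015, -0.0082, 0.0931]
eef_rot: [0.707, 0.004, -0.019, -0.707]
contact_force: [-1.7, 0.4, -0.9]
opening: 0.329
clock: 33.0
tool_pos: [0.6092, -0.0083, 0.1013]
eef_rot: [-0.707, -0.009, 0.012, 0.707]
contact_force: [0.2, -0.6, -0.3]
opening: 0.329
shift mm [-1.9 79.1 -1.8] rotvec deg [-0.   0.  -0.2]  tool axes x [ 1.     0.029 -0.003] y [-0.003  0.001 -1.   ] z [-0.029  1.     0.001] pos [ 0.6096 -0.0087  0.1016] t 33.05
```

View pics/w23.png

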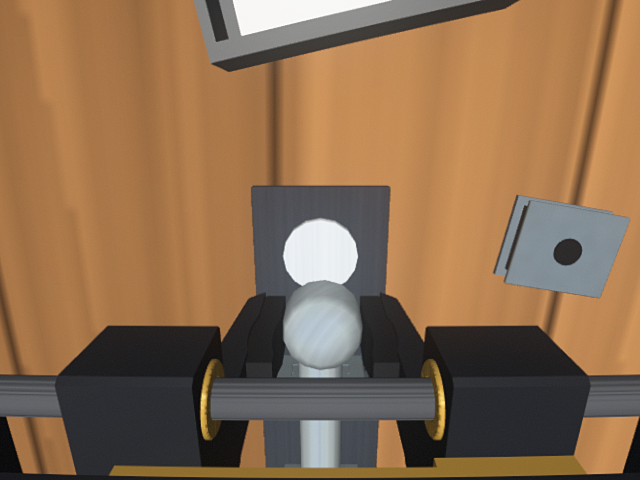

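```bash
python3 -m inch '-1.5 30 -1.8 0;-1.5 55 -1.8 0;-1.5 70 -1.8 0;-1.5 70 -1.8 0;-1.5 70 -1.8 0;-1.5 70 -1.8 0'
python3 - <<'E'
from h import *
r.snapshot("wrist")
s=look("wrist",None,0,"w24.png")
go(.6075,-.0105,1.65,.0225)
p,R,_=tool();A=R.as_matrix();th=np.linspace(0,2*np.pi,400)
q=proj(s,[np.array([.6075+.022*np.cos(a),-.010+.022*np.sin(a),.012]) for a in th]);print(q.min(0),q.max(0))
q=proj(s,[np.array([p[0]+.022*np.cos(a),p[1]+.022*np.sin(a),.012]) for a in th]);print(q.min(0),q.max(0))
E
```

```text
clock: 33.65
tool_pos: [0.6073, -0.0114, 0.0306]
eef_rot: [-0.707, -0.008, 0.012, 0.707]
contact_force: [-0.0, -0.2, -0.3]
opening: 0.33
shift mm [0.6 7.7 1. ] rotvec deg [-0.  -0.  -0.3]  tool axes x [ 1.     0.028 -0.005] y [-0.005  0.    -1.   ] z [-0.028  1.     0.   ] pos [ 0.607  -0.0115  0.0302] t 33.75
[255.09575587 271.02056511] [350.89314125 376.32944364]
[258.56795223 269.78001225] [353.85723359 374.81168262]
```

View pics/w24.png

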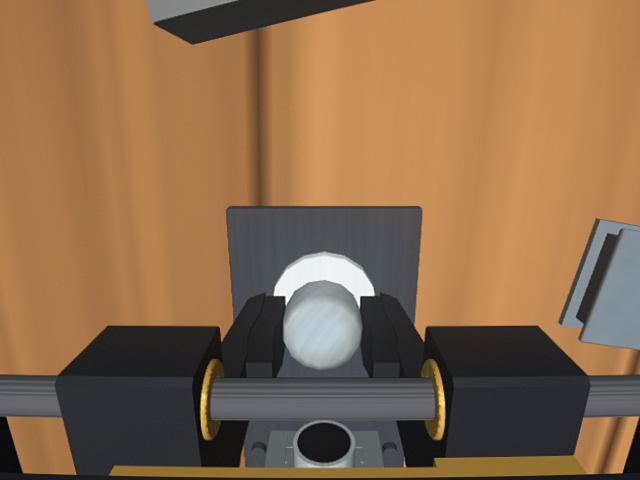

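```bash
python3 -m inch '0.7 0 1.8 0;0.7 4 1.8 0;0.7 7.5 1.8 0;0.7 8 1.8 0;0.7 8 1.8 0;0.7 8 1.8 0'
python3 -c "
from h import *
look('wrist',None,0,'w25.png');go(.6077,-.0097,1.65,.0225)"
```

```text
clock: 34.35
tool_pos: [0.6069, -0.0096, 0.0223]
eef_rot: [0.707, 0.008, -0.012, -0.707]
contact_force: [-2.1, -0.4, 12.0]
opening: 0.329
shift mm [ 0.8 -0.2 -0.2] rotvec deg [ 0.  -0.  -0.4]  tool axes x [ 1.     0.029 -0.006] y [-0.006 -0.    -1.   ] z [-0.029  1.    -0.   ] pos [ 0.6069 -0.0096  0.0223] t 34.4
```

View pics/w25.png

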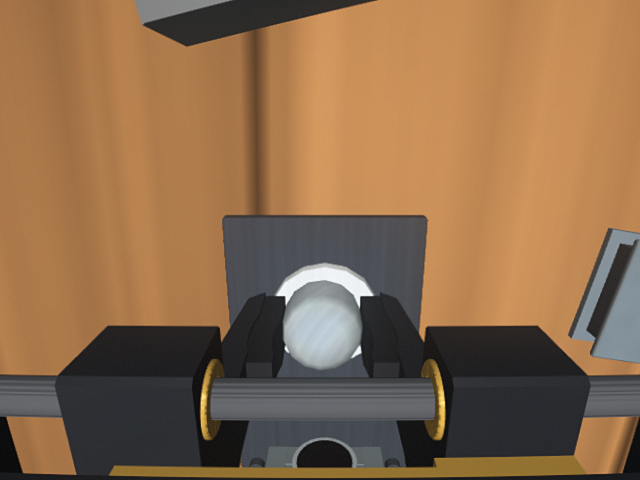

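```bash
python3 -m inch '0 -3 0 0;1 -3 0 0;1 -3 0 0;1 -1.5 0 0;1 -0.5 0 0;1 -0.5 0 0'
python3 -c "
from h import *
go(.6077,-.0097,1.65,.0225)"
python3 -m inch '0 0 0 0;0 0 0 0;0 0 0 0;0 -20 0 0;0 -60 0 0;0 -110 0 0;0 -160 0 0;0 -170 0 0;0 -170 0 0' 0.1
python3 - <<'E'
from h import *
s=look("wrist","cap",.019,"w26.png")
print(rest(s,(170,260,280,360),.012))
go(.5635,.143,14,.1)
t=r.snapshot("top");cv2.imwrite("pics/t26.png",t["frame"][:,:,::-1])
E
```

```text
clock: 35.0
tool_pos: [0.6077, -0.0098, 0.0224]
eef_rot: [0.707, 0.008, -0.013, -0.707]
contact_force: [-2.5, -0.8, 8.6]
opening: 0.33
shift mm [ 0.  -0.1  0.1] rotvec deg [ 0.  -0.  -0.4]  tool axes x [ 1.     0.028 -0.007] y [-0.007 -0.001 -1.   ] z [-0.028  1.    -0.   ] pos [ 0.6077 -0.0098  0.0224] t 35.0
clock: 35.9
tool_pos: [0.6101, -0.0097, 0.1933]
eef_rot: [-0.707, -0.009, 0.011, 0.707]
contact_force: [-0.0, 0.3, -0.5]
opening: 0.55
cap trace 0.67 [215.2 316.6] [array([ 0.6073, -0.0089]), np.float64(80.2595), array([-0.0156,  0.0156]), array([-0.0151,  0.0147])]
cap tip 0.81 [216.8 318.1] [ 0.6062 -0.0086]
(array([ 0.6076, -0.0098]), 0.0212)
shift mm [-38.6  89.7 154.4] rotvec deg [ -0.  -12.4  -0.6]  tool axes x [ 1.     0.029 -0.011] y [-0.011 -0.001 -1.   ] z [-0.029  1.    -0.   ] pos [ 0.6075 -0.0101  0.1894] t 36.05
```

View pics/w26.png

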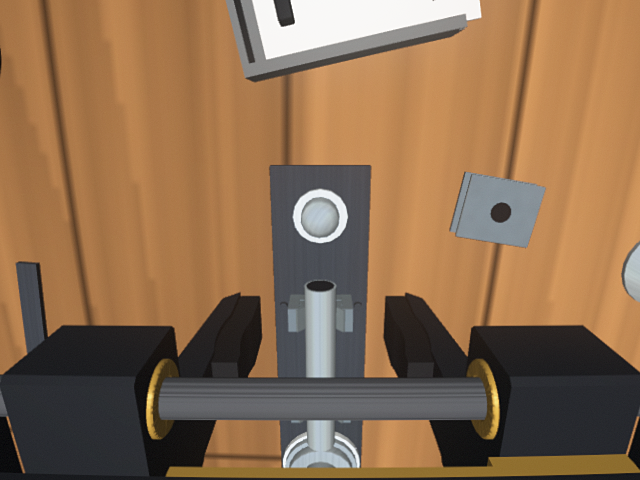

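```bash
python3 -m inch '-19 -10 50 -6;-38 -10 100 -12.4;-38 -10 154 -12.4;-38 -10 154 -12.4;-38 -10 154 -12.4;-38 -10 154 -12.4;-38 -10 154 -12.4;-38 -10 154 -12.4' 0
python3 - <<'E'
from h import *
r.snapshot("wrist")
s=look("wrist","case",.0,"w27.png")
go(.5635,.143,14,.1)
E
```

```text
clock: 36.9
tool_pos: [0.5669, 0.1407, 0.2013]
eef_rot: [0.702, 0.082, -0.088, -0.702]
contact_force: [-0.6, -0.5, 0.0]
opening: 0.501
case trace 0.72 [212.9 406.3] [array([0.6379, 0.1546]), np.float64(13.9966), array([-0.0807,  0.0802]), array([-0.0506,  0.0533])]
case trace 0.71 [210.4 395.2] [array([0.6272, 0.1536]), np.float64(12.898), array([-0.0914,  0.089 ]), array([-0.056 ,  0.0614])]
case tip 0.92 [206.5 385.5] [0.6164 0.1572]
shift mm [ -2.3 101.8   1.3] rotvec deg [-0.1 -0.  -0.4]  tool axes x [ 0.97   0.241 -0.007] y [-0.007 -0.    -1.   ] z [-0.241  0.97   0.001] pos [0.5668 0.1424 0.2018] t 37.1
```

View pics/w27.png

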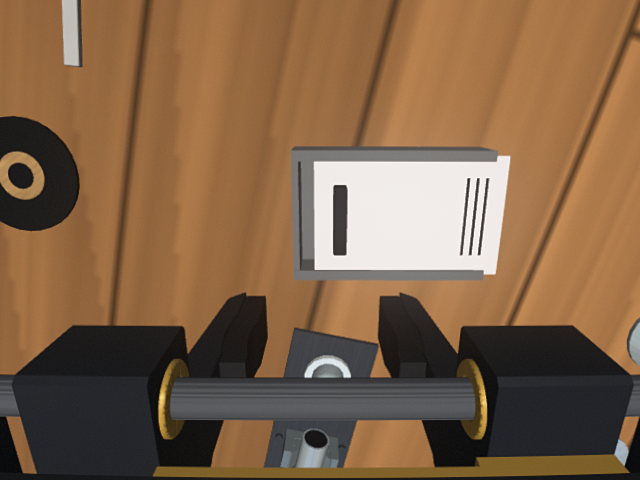

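```bash
python3 - <<'E'
from h import *
s=r.snapshot("wrist")
f=s["frame"]; cv2.imwrite("pics/w28.png",cv2.resize(f[130:300,270:530,::-1],None,fx=3,fy=3,interpolation=cv2.INTER_NEAREST))
for n,px,z in(("farleft",(148,292),.039),("nearleft",(279,294),.039),("farR",(150,497),.039),("nearR",(279,483),.039),("barTL",(185,333),.054),("barBR",(255,347),.054),("barTR",(185,347),.054),("barBL",(255,333),.054)): print(n,onz(s,px,z)[:2].round(4))
E
```

```text
farleft [0.5316 0.1901]
nearleft [0.5554 0.092 ]
farR [0.6748 0.2247]
nearR [0.6999 0.1281]
barTL [0.5658 0.1737]
barBR [0.5886 0.1262]
barTR [0.5753 0.1761]
barBL [0.5786 0.1237]
```

View pics/w28.png

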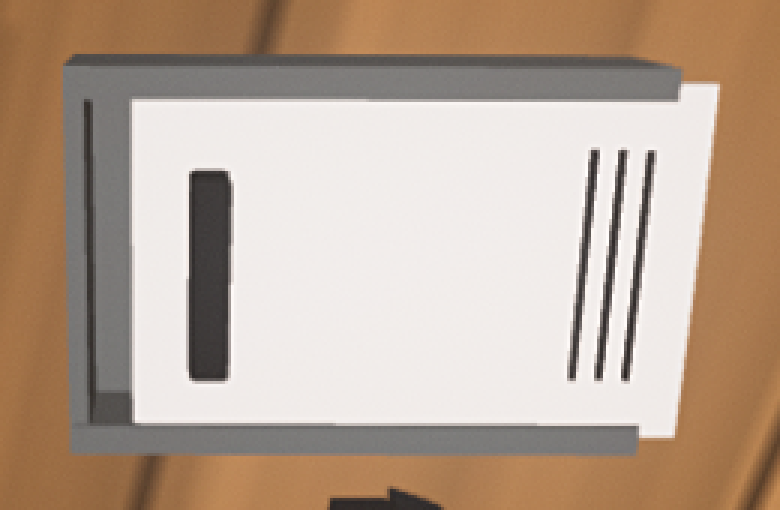

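```bash
python3 - <<'E'
from h import *
go(.577,.150,13.7,.049)
E
```

```text
shift mm [ 12.9 152.7   4.5] rotvec deg [-0.1  0.3 -0.4]  tool axes x [ 0.97   0.242 -0.007] y [-0.007 -0.    -1.   ] z [-0.242  0.97   0.001] pos [0.5667 0.1426 0.2018] t 37.15
```

```bash
python3 -m inch '13 50 4.5 0;13 100 4.5 0;13 135 4.5 0;13 146 4.5 0;13 147 4.5 0;13 147 4.5 0;13 147 4.5 0'
python3 - <<'E'
from h import *
s=look("wrist",None,0,"w29.png")
go(.577,.150,13.7,.049)
E
```

```text
clock: 37.85
tool_pos: [0.5785, 0.1512, 0.0568]
eef_rot: [-0.701, -0.085, 0.088, 0.702]
contact_force: [0.1, 0.7, -0.6]
opening: 0.497
shift mm [-1.6  7.8 -0.7] rotvec deg [-0.1  0.3 -0.2]  tool axes x [ 0.97   0.242 -0.003] y [-0.004  0.001 -1.   ] z [-0.242  0.97   0.002] pos [0.5784 0.1511 0.0567] t 37.9
```

View pics/w29.png

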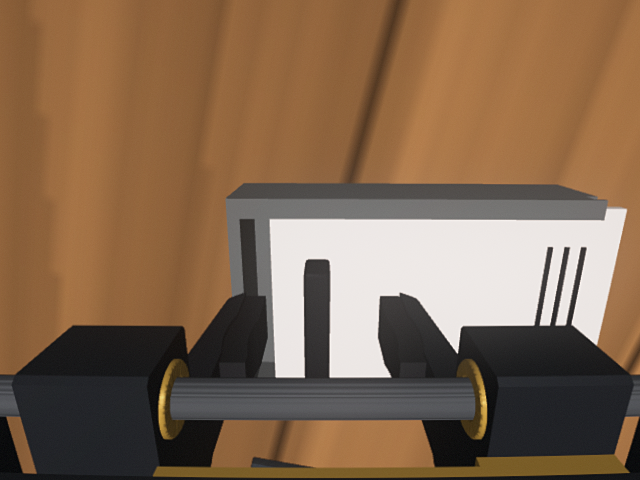

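Fingers straddle the bar (col 317). Lower, and close lightly.

```bash
python3 -m inch '-1.5 4 0 0;-1.5 7.5 0 0;-1.5 7.5 0 0;-1.5 7.5 0 0'; python3 -m inch '0 0 0 0;0 0 0 0;0 0 0 0;0 0 0 0;0 0 0 0;0 0 0 0' -1 15
python3 - <<'E'
from h import *
go(.577,.150,13.7,.049)
E
```

```text
clock: 38.3
tool_pos: [0.5755, 0.1502, 0.0471]
eef_rot: [-0.702, -0.084, 0.089, 0.702]
contact_force: [-0.9, -0.2, -0.4]
opening: 0.502
clock: 38.9
tool_pos: [0.5757, 0.1503, 0.0472]
eef_rot: [-0.701, -0.084, 0.089, 0.702]
contact_force: [0.6, 0.2, -0.6]
opening: 0.113
shift mm [ 1.2 -1.8 -0.6] rotvec deg [-0.1  0.3 -0.4]  tool axes x [ 0.97   0.242 -0.007] y [-0.007  0.    -1.   ] z [-0.242  0.97   0.002] pos [0.5757 0.1503 0.0472] t 38.9
```

```bash
python3 -m inch '10 0 0 0;25 0 0 0;40 0 0 0;55 0 0 0;70 0 0 0;80 0 0 0;85 0 0 0;85 0 0 0;85 0 0 0'
python3 - <<'E'
from h import *
go(.577,.150,13.7,.049)
E
```

```text
clock: 39.8
tool_pos: [0.6589, 0.171, 0.0472]
eef_rot: [-0.701, -0.085, 0.088, 0.702]
contact_force: [1.6, -1.1, 4.5]
opening: 0.116
shift mm [-84.6  -1.4  -0.5] rotvec deg [-0.1  0.3 -0.3]  tool axes x [ 0.97   0.242 -0.005] y [-0.005  0.    -1.   ] z [-0.242  0.97   0.002] pos [0.6589 0.171  0.0472] t 39.8
```

```bash
python3 -m inch '3 0 0 0;5 0 0 0;7 0 0 0;7 0 0 0'
python3 -m inch '2 0 0 0;2 0 0 0'
python3 -c "
from h import *
go(.577,.150,13.7,.049)"
```

```text
clock: 40.2
tool_pos: [0.6633, 0.172, 0.0472]
eef_rot: [0.702, 0.083, -0.09, -0.702]
contact_force: [-2.1, -2.2, 9.5]
opening: 0.11
clock: 40.4
tool_pos: [0.6633, 0.172, 0.0471]
eef_rot: [0.702, 0.082, -0.092, -0.701]
contact_force: [-7.4, -3.5, 13.1]
opening: 0.111
shift mm [-89.1  -0.6  -0.4] rotvec deg [ 0.   0.4 -0.8]  tool axes x [ 0.97   0.243 -0.014] y [-0.014 -0.003 -1.   ] z [-0.243  0.97  -0.   ] pos [0.6633 0.172  0.0471] t 40.4
```

```bash
python3 -m inch '-4 0 0 0;-4 0 0 0;-4 0 0 0;-4 0 0 0;-4 -30 0 0;-4 -80 0 0;-4 -130 0 0;-4 -150 0 0;-4 -150 0 0;-4 -150 0 0' 0
python3 - <<'E'
from h import *
s=look("wrist",None,0,"w30.png")
go(.431,-.295,34,.2); print(tool()[2]['q'].round(2))
E
```

```text
clock: 41.4
tool_pos: [0.6636, 0.1718, 0.1959]
eef_rot: [-0.702, -0.084, 0.089, 0.702]
contact_force: [-0.0, -0.4, 0.4]
opening: 0.5
shift mm [-338.3   -2.2 -396.3] rotvec deg [ -0.2 -20.   -0.6]  tool axes x [ 0.97   0.243 -0.01 ] y [-0.01  -0.002 -1.   ] z [-0.243  0.97   0.001] pos [0.663  0.1715 0.1948] t 41.45
[-0.08  0.87 -0.49  1.39  0.44  1.   -0.42]
```

View pics/w30.png

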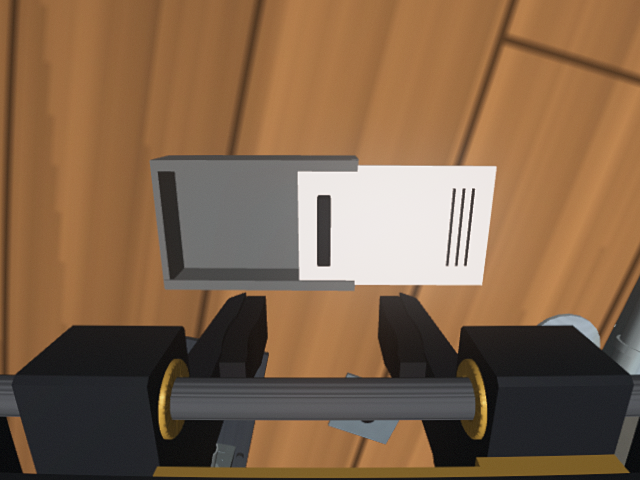

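```bash
python3 -m inch '-338 -15 -396 -20;-338 -15 -396 -20;-338 -15 -396 -20;-338 -15 -396 -20;-338 -15 -396 -20;-338 -15 -396 -20;-338 -15 -396 -20;-338 -15 -396 -20;-338 -15 -396 -20;-338 -15 -396 -20'
python3 -m inch '-18 0 -20 0;-18 0 -20 0;-18 0 -20 0'
python3 - <<'E'
from h import *
go(.431,-.295,34,.2); print(tool()[2]['q'].round(2))
s=look("wrist","sleeve",.0095,"w31.png")
E
```

```text
clock: 42.45
tool_pos: [0.4392, -0.2766, 0.2109]
eef_rot: [-0.674, -0.204, 0.21, 0.678]
contact_force: [0.8, -0.1, -0.7]
opening: 0.499
clock: 42.75
tool_pos: [0.437, -0.3015, 0.2112]
eef_rot: [-0.675, -0.204, 0.209, 0.678]
contact_force: [-0.4, 1.1, 0.6]
opening: 0.497
shift mm [-1.2 11.3  8.7] rotvec deg [-0.4 -0.  -0.4]  tool axes x [ 0.829  0.559 -0.006] y [-0.009  0.002 -1.   ] z [-0.559  0.829  0.007] pos [ 0.437  -0.3015  0.2112] t 42.75
[ 0.91  0.69 -0.66  1.87  0.57  0.8   0.54]
sleeve trace 0.88 [201.4 321.4] [array([ 0.4311, -0.2939]), np.float64(125.9812), array([-0.0254,  0.024 ]), array([-0.0116,  0.0115])]
sleeve tip 0.96 [199.5 323. ] [ 0.431  -0.2927]
```

View pics/w31.png

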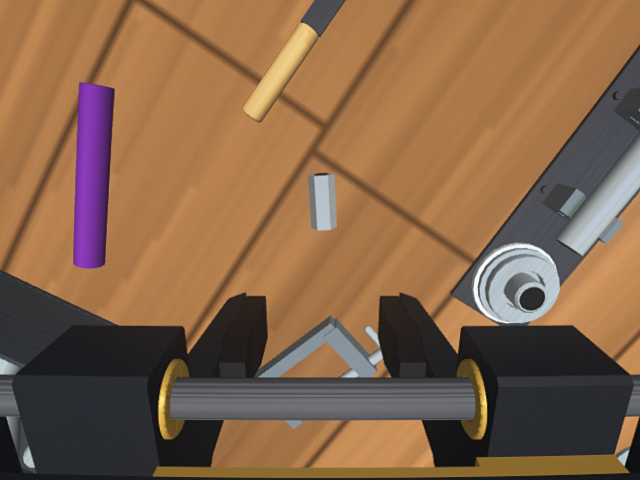

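```bash
python3 - <<'E'
from h import *
go(.431,-.2935,35.9,.0115)
E
```

```text
shift mm [ -1.2 200.7   8.2] rotvec deg [-0.3 -1.7 -0.3]  tool axes x [ 0.827  0.562 -0.006] y [-0.008  0.002 -1.   ] z [-0.562  0.827  0.006] pos [ 0.4382 -0.2999  0.2122] t 42.9
```

```bash
python3 -m inch '-1 50 8 -1.7;-1 100 8 -1.7;-1 145 8 -1.7;-1 175 8 -1.7;-1 188 8 -1.7;-1 193 8 -1.7;-1 193 8 -1.7;-1 193 8 -1.7'
python3 - <<'E'
from h import *
s=look("wrist",None,0,"w32.png")
go(.431,-.2935,35.9,.011)
E
```

```text
clock: 43.7
tool_pos: [0.4319, -0.2956, 0.0205]
eef_rot: [-0.672, -0.215, 0.219, 0.673]
contact_force: [-0.4, -0.0, 0.1]
opening: 0.502
shift mm [0.8 9.7 2.4] rotvec deg [-0.2 -0.1 -0.3]  tool axes x [ 0.812  0.584 -0.005] y [-0.006 -0.001 -1.   ] z [-0.584  0.812  0.003] pos [ 0.4318 -0.2959  0.0207] t 43.75
```

View pics/w32.png

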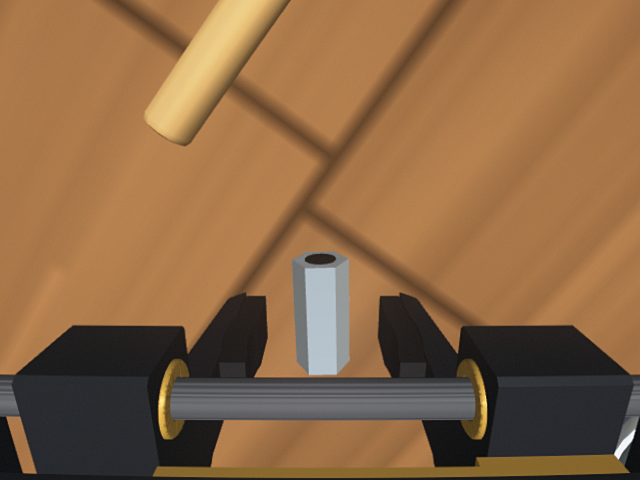

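```bash
python3 -m inch '0.8 4 2 0;0.8 8.5 2 0;0.8 8.5 2 0;0.8 8.5 2 0'; python3 -m inch '0 0 0 0;0 0 0 0;0 0 0 0;0 0 0 0;0 0 0 0;0 0 0 0' -1 25
python3 -m inch '0 -20 0 0;0 -60 0 0;0 -110 0 0;0 -160 0 0;0 -190 0 0;0 -190 0 0'
python3 - <<'E'
from h import *
s=look("wrist",None,0,"w33.png")
go(.596,.1545,13.7,.2)
E
```

```text
clock: 44.15
tool_pos: [0.4303, -0.2939, 0.0112]
eef_rot: [-0.672, -0.214, 0.219, 0.674]
contact_force: [0.0, 0.7, -0.3]
opening: 0.5
clock: 44.75
tool_pos: [0.4304, -0.2939, 0.0113]
eef_rot: [-0.672, -0.214, 0.219, 0.674]
contact_force: [-0.9, -0.1, 0.7]
opening: 0.235
clock: 45.35
tool_pos: [0.4341, -0.2946, 0.2051]
eef_rot: [0.674, 0.216, -0.217, -0.672]
contact_force: [-0.3, -0.4, -0.6]
opening: 0.231
shift mm [394.7   1.  269.1] rotvec deg [ 0.  22.  -0.3]  tool axes x [ 0.812  0.584 -0.005] y [-0.004 -0.002 -1.   ] z [-0.584  0.812  0.001] pos [ 0.4325 -0.2944  0.2027] t 45.4
```

View pics/w33.png

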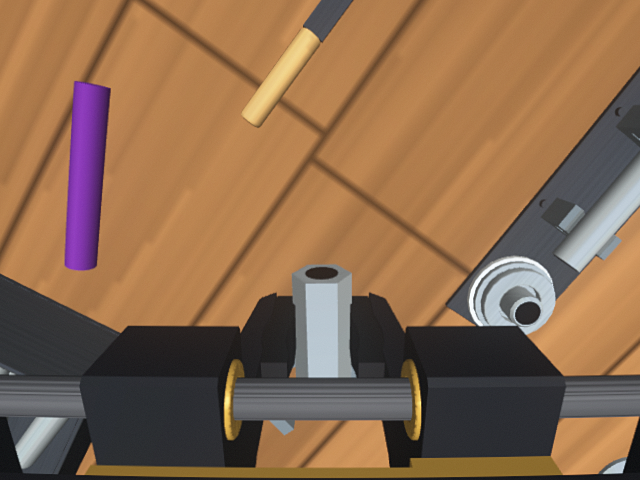

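```bash
python3 -m inch '394 -10 269 22;394 -10 269 22;394 -10 269 22;394 -10 269 22;394 -10 269 22;394 -10 269 22;394 -10 269 22;394 -10 269 22;394 -10 269 22;394 -10 269 22'
python3 -m inch '0 0 0 0;0 0 0 0;0 0 0 0'
python3 - <<'E'
from h import *
s=look("wrist",None,0,"w34.png")
go(.595,.155,13.7,.06)
E
```

```text
clock: 46.4
tool_pos: [0.5939, 0.1599, 0.2078]
eef_rot: [-0.701, -0.083, 0.09, 0.703]
contact_force: [-0.8, -0.1, -1.0]
opening: 0.229
clock: 46.7
tool_pos: [0.5937, 0.1521, 0.2084]
eef_rot: [0.703, 0.08, -0.088, -0.701]
contact_force: [-0.5, -0.2, -1.0]
opening: 0.234
shift mm [  3.1 148.8   2.7] rotvec deg [ 0.  -0.1 -0.6]  tool axes x [ 0.972  0.235 -0.01 ] y [-0.009 -0.003 -1.   ] z [-0.235  0.972 -0.   ] pos [0.594  0.1521 0.2088] t 46.75
```

View pics/w34.png

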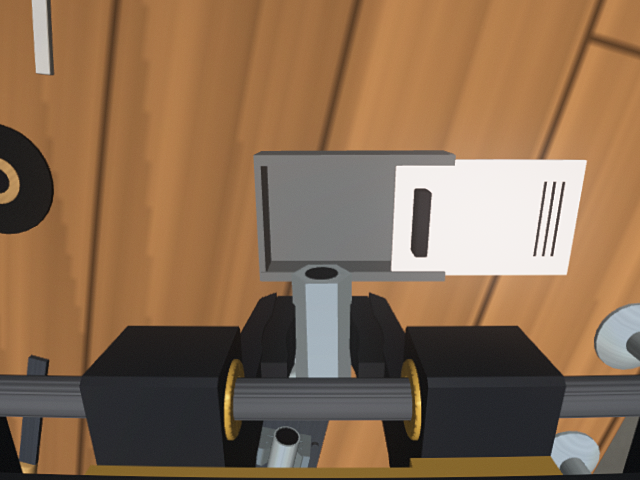

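```bash
python3 -m inch '3 50 2.7 0;3 100 2.7 0;3 135 2.7 0;3 142 2.7 0;3 142 2.7 0;3 142 2.7 0;3 142 2.7 0'
python3 - <<'E'
from h import *
s=look("wrist",None,0,"w35.png")
go(.595,.155,13.7,.016)
E
```

```text
clock: 47.45
tool_pos: [0.5974, 0.1583, 0.0702]
eef_rot: [-0.701, -0.083, 0.085, 0.703]
contact_force: [0.4, -0.6, -1.0]
opening: 0.232
shift mm [-2.7 54.1 -2.7] rotvec deg [-0.1  0.  -0.2]  tool axes x [ 0.972  0.237 -0.003] y [-0.004  0.001 -1.   ] z [-0.237  0.972  0.002] pos [0.5972 0.1582 0.0701] t 47.5
```

View pics/w35.png

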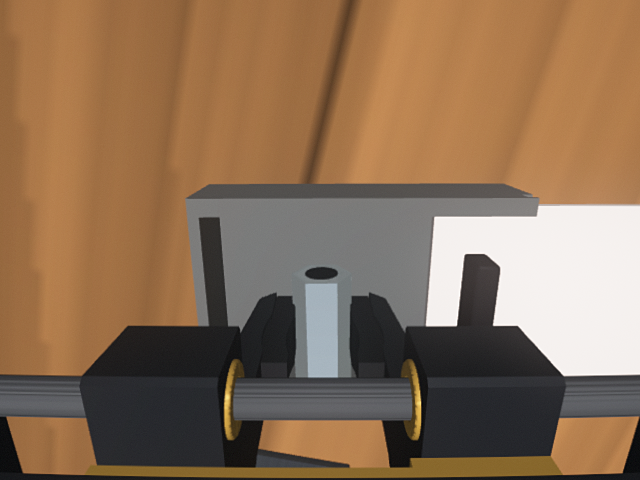

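```bash
python3 -m inch '-1.5 0 -2.7 0;-1.5 20 -2.7 0;-1.5 38 -2.7 0;-1.5 48 -2.7 0;-1.5 50 -2.7 0;-1.5 50 -2.7 0;-1.5 50 -2.7 0'
python3 - <<'E'
from h import *
s=look("wrist",None,0,"w36.png")
go(.595,.155,13.7,.0155)
E
```

```text
clock: 48.2
tool_pos: [0.5952, 0.1552, 0.0187]
eef_rot: [-0.702, -0.082, 0.087, 0.702]
contact_force: [-0.1, -0.5, -1.3]
opening: 0.23
shift mm [-0.2  3.3 -0.1] rotvec deg [-0.1  0.  -0.3]  tool axes x [ 0.971  0.237 -0.006] y [-0.006  0.    -1.   ] z [-0.237  0.971  0.002] pos [0.5952 0.1552 0.0188] t 48.25
```

View pics/w36.png

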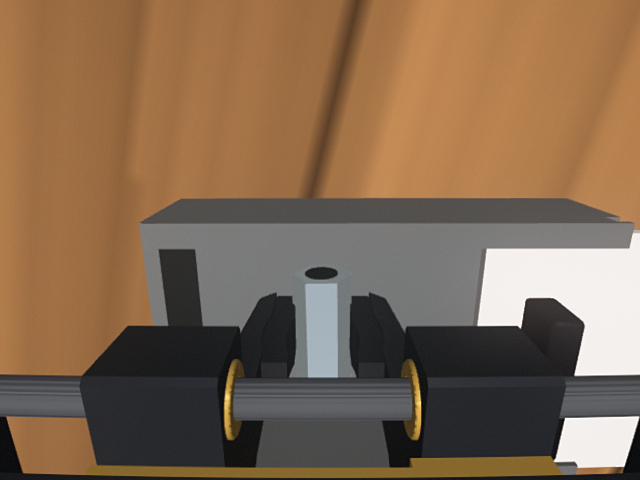

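```bash
python3 -m inch '0 1.5 0 0;0 3 0 0;0 3.2 0 0;0 3.2 0 0'; python3 -m inch '0 0 0 0;0 0 0 0;0 0 0 0;0 0 0 0;0 -30 0 0;0 -70 0 0;0 -120 0 0;0 -160 0 0;0 -160 0 0;0 -160 0 0' -0.15
python3 - <<'E'
from h import *
s=look("wrist","sleeve",.0135,"w37.png")
go(.6633,.172,13.7,.049)
E
```

```text
clock: 48.65
tool_pos: [0.5949, 0.155, 0.0153]
eef_rot: [-0.702, -0.082, 0.087, 0.702]
contact_force: [-0.5, -0.2, 5.5]
opening: 0.236
clock: 49.65
tool_pos: [0.5961, 0.1549, 0.1754]
eef_rot: [-0.702, -0.082, 0.087, 0.702]
contact_force: [-0.8, -0.7, -0.5]
opening: 0.426
sleeve trace 0.86 [224.7 319.3] [array([0.5953, 0.1544]), np.float64(104.3883), array([-0.0256,  0.0242]), array([-0.0105,  0.011 ])]
sleeve tip 0.81 [222.3 322.6] [0.5956 0.1549]
shift mm [ 72.1 123.2   0.7] rotvec deg [-0.1  0.  -0.6]  tool axes x [ 0.971  0.238 -0.011] y [-0.01  -0.002 -1.   ] z [-0.238  0.971  0.001] pos [0.5947 0.1543 0.173 ] t 49.8
```

View pics/w37.png

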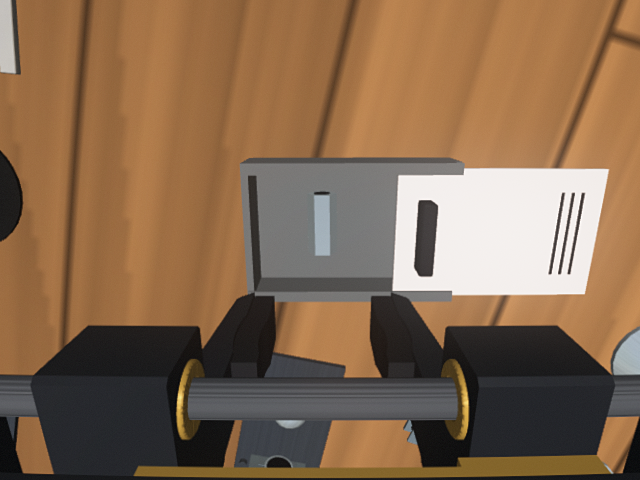

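```bash
python3 -m inch '36 0 0.7 0;72 0 0.7 0;72 0 0.7 0;72 30 0.7 0;72 70 0.7 0;72 105 0.7 0;72 117 0.7 0;72 117 0.7 0;72 117 0.7 0;72 117 0.7 0' 0
python3 - <<'E'
from h import *
s=look("wrist",None,0,"w38.png")
go(.6633,.172,13.7,.048)
E
```

```text
clock: 50.8
tool_pos: [0.6659, 0.1734, 0.0593]
eef_rot: [-0.701, -0.083, 0.086, 0.703]
contact_force: [0.2, 0.6, -0.8]
opening: 0.5
shift mm [-2.8 11.3 -0.6] rotvec deg [-0.1  0.  -0.2]  tool axes x [ 0.971  0.237 -0.004] y [-0.004  0.001 -1.   ] z [-0.237  0.971  0.002] pos [0.6659 0.1733 0.0593] t 50.85
```

View pics/w38.png

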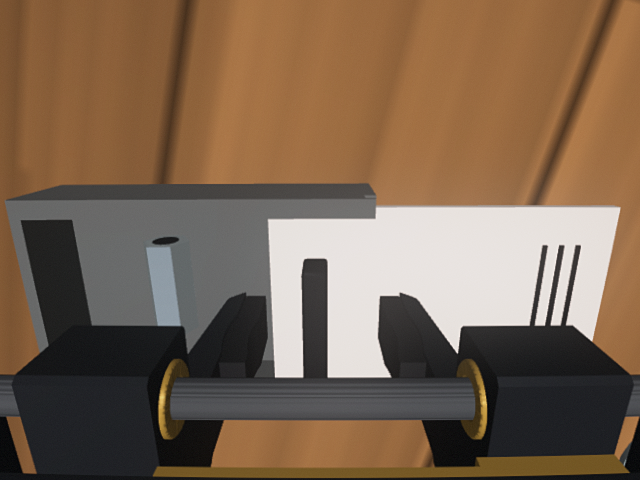

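```bash
python3 -m inch '-2.5 5 0 0;-2.5 11 0 0;-2.5 11 0 0;-2.5 11 0 0'; python3 -m inch '0 0 0 0;0 0 0 0;0 0 0 0;0 0 0 0;0 0 0 0;0 0 0 0' -1 15
python3 -m inch '-10 0 0 0;-25 0 0 0;-40 0 0 0;-55 0 0 0;-70 0 0 0;-85 0 0 0;-93 0 0 0;-93 0 0 0;-93 0 0 0'
python3 - <<'E'
from h import *
go(.6633,.172,13.7,.048)
E
```

```text
clock: 51.25
tool_pos: [0.662, 0.172, 0.046]
eef_rot: [-0.702, -0.082, 0.087, 0.702]
contact_force: [1.1, -0.2, -0.4]
opening: 0.5
clock: 51.85
tool_pos: [0.6624, 0.1722, 0.0463]
eef_rot: [-0.702, -0.082, 0.087, 0.702]
contact_force: [0.1, -0.5, 0.7]
opening: 0.115
clock: 52.75
tool_pos: [0.5711, 0.1496, 0.0464]
eef_rot: [0.702, 0.081, -0.088, -0.702]
contact_force: [-1.8, -0.5, -5.2]
opening: 0.111
shift mm [94.9 -2.5 -0.2] rotvec deg [-0.1  0.  -0.5]  tool axes x [ 0.971  0.237 -0.01 ] y [-0.009 -0.001 -1.   ] z [-0.237  0.971  0.001] pos [0.5711 0.1496 0.0464] t 52.75
```

```bash
python3 -m inch '-3 0 0 0;-5 0 0 0;-7 0 0 0;-8 0 0 0;-8 0 0 0'
python3 -m inch '-2 0 0 0;-2 0 0 0;-2 0 0 0'
python3 - <<'E'
from h import *
go(.6633,.172,13.7,.048)
E
```

```text
clock: 53.25
tool_pos: [0.5661, 0.1484, 0.0465]
eef_rot: [-0.701, -0.083, 0.086, 0.703]
contact_force: [6.7, 0.5, -17.8]
opening: 0.111
clock: 53.55
tool_pos: [0.566, 0.1484, 0.0466]
eef_rot: [-0.701, -0.084, 0.084, 0.703]
contact_force: [10.6, 1.3, -19.9]
opening: 0.11
shift mm [ 1.001e+02 -1.400e+00 -1.000e-01] rotvec deg [-0.2 -0.  -0. ]  tool axes x [ 0.972  0.237 -0.   ] y [-0.001  0.003 -1.   ] z [-0.237  0.972  0.003] pos [0.566  0.1484 0.0466] t 53.55
```

```bash
python3 -m inch '0 0 0 0;0 0 0 0;0 0 0 0;0 0 0 0;0 -30 0 0;0 -70 0 0;0 -120 0 0;0 -160 0 0;0 -160 0 0;0 -160 0 0' 0
python3 - <<'E'
from h import *
r.snapshot("wrist")
s=look("wrist",None,0,"w39.png"); t=r.snapshot("top");cv2.imwrite("pics/t39.png",t["frame"][:,:,::-1])
cv2.imwrite("pics/w39z.png",cv2.resize(s["frame"][130:320,250:560,::-1],None,fx=2.5,fy=2.5))
go(.6633,.172,13.7,.048)
E
```

```text
clock: 54.55
tool_pos: [0.5635, 0.1476, 0.2079]
eef_rot: [-0.702, -0.083, 0.086, 0.702]
contact_force: [-0.4, -0.2, -0.0]
opening: 0.498
shift mm [105.7 156.4   0. ] rotvec deg [-0.1  0.  -0.6]  tool axes x [ 0.971  0.238 -0.01 ] y [-0.01  -0.002 -1.   ] z [-0.238  0.971  0.001] pos [0.5622 0.1471 0.2055] t 54.7
```

View pics/w39z.png

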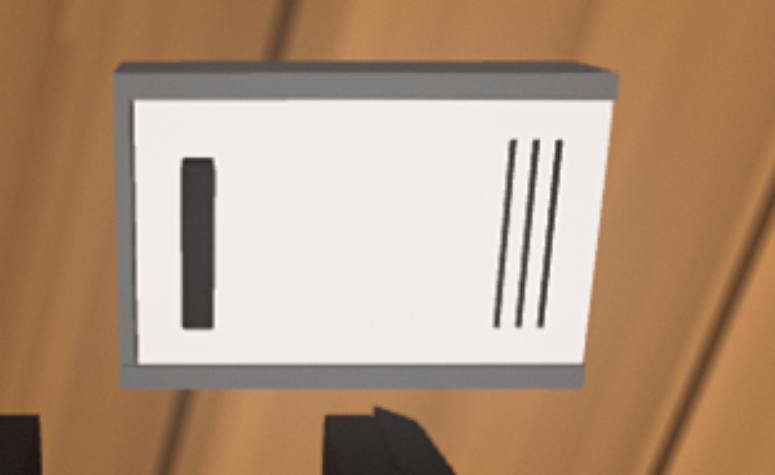

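View pics/t39.png

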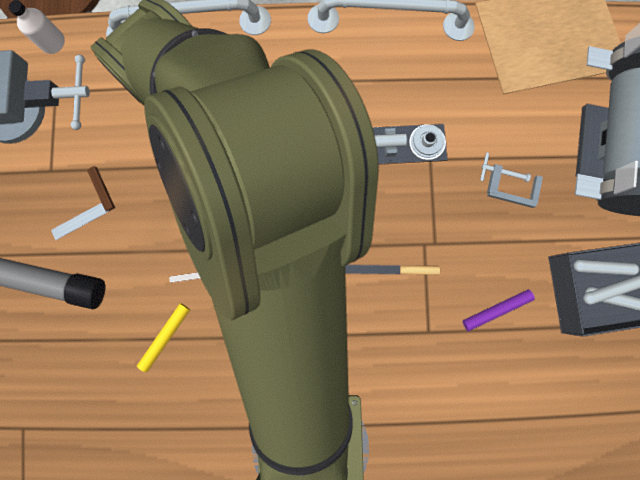

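```bash
python3 -m inch '-90 -20 190 0;-90 -20 190 0;-90 -20 190 0;-90 -20 190 0;-90 -20 190 0;-90 -20 190 0'
python3 - <<'E'
from h import *
t=r.snapshot("top");cv2.imwrite("pics/t40.png",cv2.resize(t["frame"][90:200,180:470,::-1],None,fx=2.7,fy=2.7,interpolation=cv2.INTER_CUBIC))
for n,z in(("tube",.035),("cap",.019),("ring",.028),("flange",.018),("rest_small",.012),("rest_large",.012)):
    print(n);look("top",n,z)
s=r.snapshot("side");cv2.imwrite("pics/s40.png",cv2.resize(s["frame"][170:350,320:480,::-1],None,fx=3.3,fy=3.3,interpolation=cv2.INTER_CUBIC))
E
```

```text
clock: 55.3
tool_pos: [0.4288, 0.3128, 0.2272]
eef_rot: [-0.702, -0.083, 0.09, 0.702]
contact_force: [0.2, -0.3, -0.3]
opening: 0.5
tube
tube trace 0.71 [309.4 496.4] [array([ 0.2615, -0.3766]), np.float64(113.1497), array([-0.0774,  0.0754]), array([-0.0132,  0.0139])]
tube trace 0.65 [310.2 183.2] [array([0.2785, 0.2414]), np.float64(19.1775), array([-0.0151,  0.0188]), array([-0.0122,  0.011 ])]
tube tip 0.86 [140.2 367.5] [ 0.612  -0.1325]
tube tip 0.62 [310.6 497.9] [ 0.2603 -0.3772]
cap
cap trace 0.65 [146.5 307.3] [array([ 0.605 , -0.0097]), np.float64(3.2048), array([-0.014 ,  0.0146]), array([-0.0123,  0.0132])]
cap tip 0.72 [149.5 307.2] [ 0.6003 -0.0086]
ring
ring trace 0.96 [147.9 423. ] [array([ 0.6105, -0.2586]), np.float64(128.4484), array([-0.0328,  0.0313]), array([-0.0322,  0.0296])]
ring tip 0.55 [142.8 428.1] [ 0.6058 -0.258 ]
flange
flange trace 0.9 [143.4 428.5] [array([ 0.6092, -0.2583]), np.float64(163.6662), array([-0.0273,  0.0312]), array([-0.034 ,  0.0325])]
flange tip 0.61 [142.5 426.2] [ 0.6096 -0.2562]
rest_small
rest_small trace 0.52 [150.6 312. ] [array([ 0.5971, -0.0172]), np.float64(119.5408), array([-0.0203,  0.0217]), array([-0.0206,  0.0121])]
rest_small tip 0.48 [145.8 305.5] [ 0.6105 -0.0051]
rest_large
rest_large trace 0.52 [154.9 419.9] [array([ 0.5909, -0.2432]), np.float64(60.5367), array([-0.0398,  0.0331]), array([-0.0244,  0.0112])]
rest_large tip 0.69 [141.5 426.9] [ 0.6136 -0.2592]
rest_large tip 0.67 [139.4 426.8] [ 0.6182 -0.2592]
```

View pics/t40.png

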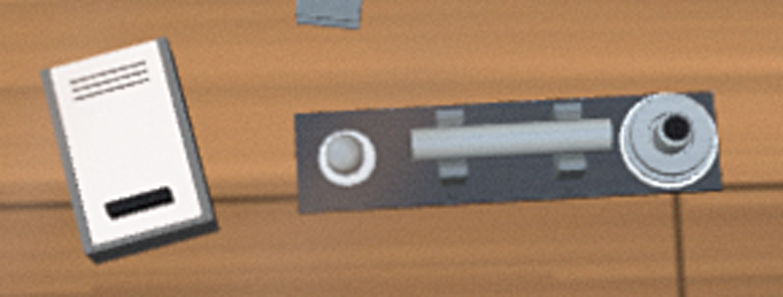

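View pics/s40.png

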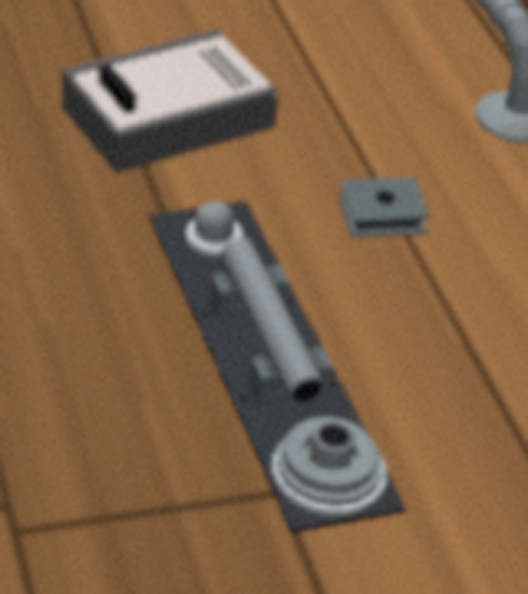

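```bash
python3 -c "
from h import *
print(r.finish_job())"
```

```text
the job is handed in; nothing more can be done
None
```

All five parts were set out in the order asked, and I handed the job in at about 56 s, well under the 147 s limit.

- **Tube:** it lies in both V-blocks. Its middle is within about 1–2 mm of the midpoint between the two end rests.
- **Flange and ring:** the flange stands socket-up on the large rest, within about 1 mm of its centre. The ring lies flat on it, around the socket.
- **Cap:** it stands dome-up on the small rest, within about 1 mm of its centre.
- **Sleeve and case:** I slid the cover back to its end stop and laid the sleeve flat inside. I then pushed the cover 100 mm, until the force rose at the shut stop, and the wrist camera showed it fully closed.

The last top and side pictures show every part in place and the arm clear. The highest force I read was about 20 N, at the shut stop.

**Checks that disagreed:** in the last top picture the tube network's outline search found only the purple and yellow look-alikes, though its point search did find the tube. The outlines of the partly covered rests were poor too, so for those I relied on the pictures. The wrist and top cameras differ by about 2 mm in y, so I did the placing on the jig using wrist-camera measurements only.

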